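# Carry the weak-sprung bench lamp over to the vise

### The arm

A 6-joint arm with a two-finger parallel gripper is mounted at the origin on the work surface. World frame = base frame: x ahead of the robot, y to its left, z up, the work surface at z = 0. Lengths are in m, angles in rad, forces in N, time in s.
With the tool pointing down it reaches from about 0.425 to 0.95 m from the base axis. Payload 3.5 kg.
Tool frame: the origin (TCP) lies at the very end of the fingers, on their centre line; the grasp point (between the pads) lies 19 mm behind it (ctrl.pinch_z is the distance from the TCP to the grasp point, in m); z points along the fingers, y is the line along which they close (so a half turn about z gives the same grasp; the last joint's range is limited). The gripper opens to 85 mm and grips with 20 to 120 N. Pads are 22 mm wide; open, the fingers measure 114 mm over their backs; the gripper's body (76 mm by 85 mm) begins 54 mm behind the grasp point. The pads swing forward as they close: fully open they stand 13 mm farther back than shut.
Start: joints at [-1.408, 0.286, 1.577, -0, 1.279, -0.15], TCP at [0.208, -0.642, 0.231] pointing down, gripper open.
Joint ranges: [-2.77, 2.77], [-0.9, 2.22], [0.21, 2.48], [-1.53, 4.67], [0.24, 2.81], [-2.84, 2.84]. Speed limits (rad/s): [2.79, 2.79, 3.14, 3.14, 3.14, 3.14].

### API

Orientations are given as a unit quaternion [x, y, z, w].
In Python, from plant import ctrl gives the robot as it stands. The module is installed in compiled form; this text tells all that it offers.
- The arm moves only by the shell command python3 -m crank 'ROWS' [OPENING] [FORCE]. ROWS is JSON, a list of rows, each a list of 6 numbers: the shift along the tool's x, y, z in cm, then the turn, a rotation vector about the tool's x, y, z in rad. In form: [[tx, ty, tz, rx, ry, rz], ...]. A call has 1 to 10 rows; each row is the pose to reach, as a shift and turn from the pose commanded when the call began, along the tool's axes at that moment; what a row does not reach only later rows make up. A row lasts 1/10 s, in which the tool goes at most 50 mm and 8.59 degrees, less where a joint would pass 70% of its speed; a pose out of reach is approached as far as the arm can. A call with a gripper value outside its range is refused whole. OPENING is the opening, from 0 (shut) to 1 (fully open), set as the call begins (- or left out, the last holds). The fingers move at their own pace and stop on an object; FORCE is the grip in N (left out, the last holds). Time passes only in rows, so rows that repeat a pose let the fingers close. It gives the time, the measured TCP pose, the force, the opening and the grip force at its end, in the units of the state.
- ctrl.get_state(): the state, without advancing time (a new reading comes with each control period).
- ctrl.read_camera(name): name is "side" or "top" or "wrist"; returns (picture, depth): 420x560x3 uint8, blue, green, red; 420x560 float32, m along the optical axis (not along the pixel's ray), 0 where there is no reading.
- ctrl.camera_info(name): a dict with "K" (3x3 intrinsics, pixels), "origin" and "orientation" of the camera in the world. Camera axes: x right, y down, z forward; pixel columns grow to the right and rows downward; lengths in m; the calibration is good to about 2 mm. The wrist camera is an equidistant fisheye: a pixel r from the principal point sees the ray r / f radians off the axis. A picture is of the moment at which its call begins: read the wrist's pose just before it. camera_info takes no time and is no camera call; for the wrist camera it gives the pose at the moment of the call.
- ctrl.sign_off(): hands the job in; it is judged then, once.
The state is a dict: "time": time; "qpos": joint angles; "dq": joint speeds; "joint_efforts": joint torques, N m; "eef_pos": TCP position; "tcp_rot": TCP orientation; "contact_force": force on the tool from outside, world axes, zero at the start; "wrist_torque": the same for the moment, N m; "opening": opening from 0.0 (shut) to 1.0 (fully open); "finger_force": force on a finger pad.
Only numpy, scipy, OpenCV 4.12 (cv2) and the standard library are available. Lean on these libraries where they do the work, as an engineer would, in place of code of your own. Each camera call takes 0.05 s, during which the arm holds its last target. There are 200 camera calls.

### The job

Take the bench lamp by its orange handle only (arm and cage are hot), draw its arm out of the home rest, carry it through the air to the rest beside the vise, slide the arm into that yoke, set the base down flat without dropping it and let go. The arm's spring is worn and cannot hold it up, so balance it all the way, unhurried (some five seconds standing upright by itself, clear of both rests), and never let it fall over. Leave the other things on the chest where they are and do not tip the base.

Things in the scene. Friction and masses are not known exactly. Their poses are not given: they have to be found in the camera images.
- lamp: cordless bench lamp, 336 mm tall, about 0.82 kg: steel base plate 330 x 120 x 12 mm (x -160 to 170, y -60 to 60), black battery at the -x end (x -155 to -70, up to z 62), orange handle in the middle, sprung arm with caged head at the +x end. Origin: on the underside below the handle; x from battery to arm, y to the left of that, z up. It balances close to the handle (x about 5 mm).
- lamp_grip (a point): middle of the orange grip bar of the handle, 60 mm above the base's underside: a flat bar 90 mm long along the lamp's x, 14 mm thick (y), 34 mm high (z 46 to 80 mm), open underneath down to the plate's top at z = 12 mm, on thin posts at x = -39 and 39 mm. Axes as lamp.
- lamp_pivot (a point): on the pin of the lamp's arm: lamp x = 140, y = 0, z = 42 mm. The pin lies along the lamp's x, so the arm swings sideways only (lamp's y-z plane), to a stop 0.32 rad either way from square to the base. A torsion spring of 0.545 N m/rad pulls the arm square to the base: a base tilted sideways by a shifts the spring's zero by a. Damping 0.003 N m s/rad, no friction. Axes as lamp.
- lamp_arm: the arm: tube 16 mm thick, caged head 66 mm wide from 205 to 294 mm above the pin. Origin on the pin, z up the tube, x along the pin; + turn about x leans it to the lamp's -y. Nominal mass 0.28 kg (5 percent either way), centre of mass 215 mm above the pin, inertia about the pin 0.0141 kg m2. Gravity (0.59 N m per rad of lean) beats the spring, so it topples, time constant 0.45 to 0.8 s.
- lamp_neck (a point): point on the axis of the arm's tube, 178 mm above the pin: the height at which a rest's yoke holds the tube when the lamp stands on the chest.
- home_rest: fixed rest where the lamp starts: blue post with a steel yoke. Origin on the chest top below the yoke's slot; x points from the open side of the yoke to the post, z up. At the start the lamp's x lies along this x, its pin within 5 mm (along x) above this origin, the tube leaning on a prong. The two rests stand 400 to 580 mm apart in y, either one on the left, yaw within 0.15 rad.
- home_yoke (a point): centre of the home rest's yoke, 220 mm up: a level U of 12 mm round bar, open to -x. Straight prongs from x = -35 to 65 mm, 40 mm apart inside; from x = -35 to -80 mm they flare out to 96 mm apart inside; a cross-bar closes it at x = 65 mm. Its post stands at x = 70 to 86 mm, with a foot plate 10 mm thick at x = 65 to 135 mm. Axes as home_rest.
- vise: fixed blue bench vise with a black turning knob; bolted to its base is the bracket with the lamp rest wanted at the end. Origin on the chest top below that rest's yoke slot (not at the vise); x points from the open side of the yoke to its post, z up. The vise (125 mm tall) stands beside it at x = 50 to 160 mm, y = 110 to 310 mm; a bar 12 mm thick joins them at x = 70 to 100 mm.
- vise_yoke (a point): centre of the yoke of the rest beside the vise, 220 mm up: the same level U of 12 mm round bar, open to -x. Straight prongs from x = -35 to 65 mm, 40 mm apart inside; from x = -35 to -80 mm they flare out to 96 mm apart inside; a cross-bar closes it at x = 65 mm. Its post stands at x = 70 to 86 mm. Axes as vise.
- organiser: bystander: yellow plastic parts organiser with a clear clip-on lid, 176 x 256 x 57 mm; origin under its centre.
- pedal_wrench: bystander: chrome pedal wrench with a red grip, lying flat, 312 mm long (x), 12 mm high; origin under its middle.
- rear_light: bystander: white plastic rear light with a red lens, 45 x 55 x 28 mm, lying between the two rests; origin under its centre.
- spacer: bystander: aluminium ring spacer, 38 mm across, 20 mm high; origin under its centre.
- pedal: bystander: black pedal with a steel axle, 90 x 115 x 24 mm; origin under its body.

How it is judged:
By the outcome, as a careful person would: the job done as asked, in the order asked, and still so for the second after the job is handed in, with the robot touching nothing.
It also fails if it takes over 67 s, if anything falls off the work surface, if the arm or the gripper's body presses on something with over 40 N, if the wrist force passes 120 N, or if a joint passes its speed limit or range.

## Working session

There is one attempt and no reset: what is moved stays moved. The work goes in short steps, Python scripts to look and compute and a shell command to move; the robot and the scene stay as the last step left them, time stands still between calls to the robot, and variables do not carry over. Pictures are saved under pics/ and viewed, at most 10 in all, crops included, and the job is handed in when it is done.

```bash
mkdir -p pics; ls
cat > h.py <<'E'
import numpy as np, cv2
from scipy.spatial.transform import Rotation as R
from plant import ctrl
def cam(n):
    i=ctrl.camera_info(n); p,d=ctrl.read_camera(n)
    return p,d,np.array(i["K"]),np.array(i["origin"]),R.from_quat(i["orientation"]).as_matrix()
def pts(d,K,o,M):  # world cloud for pinhole
    v,u=np.mgrid[:d.shape[0],:d.shape[1]]
    c=np.stack([(u-K[0,2])/K[0,0]*d,(v-K[1,2])/K[1,1]*d,d],-1)
    return c@M.T+o
E
python3 - <<'E'
from h import *
for n in("top","side"):
    p,d,K,o,M=cam(n); cv2.imwrite(f"pics/{n}0.png",p); np.savez(f"{n}0.npz",p=p,d=d,K=K,o=o,M=M)
    print(n,K.tolist(),o,M.round(3).tolist())
print(ctrl.get_state())
E
```

```text
pics
top [[497.73932204821494, 0.0, 278.3162437708831], [0.0, 497.73932204821494, 212.32901978611068], [0.0, 0.0, 1.0]] [0.28878489 0.03019896 1.56476714] [[0.011, -0.983, 0.183], [-1.0, -0.011, 0.0], [0.002, -0.183, -0.983]]
side [[511.7855270373008, 0.0, 290.19622386435213], [0.0, 511.7855270373008, 201.6232476879169], [0.0, 0.0, 1.0]] [-0.35697291 -0.91137222  1.20660066] [[0.694, -0.458, 0.555], [-0.72, -0.428, 0.547], [-0.013, -0.779, -0.627]]
{'time': 0.1, 'qpos': array([-1.40799799e+00,  2.87130164e-01,  1.57803994e+00, -1.05785132e-06,
        1.27857829e+00, -1.49984136e-01]), 'dq': array([-1.95817528e-03, -9.43403250e-05, -1.85039166e-03, -1.20598932e-04,
       -4.10633941e-04, -1.57317061e-03]), 'joint_efforts': array([ 9.13494787e-04, -4.07295263e+01, -2.93699294e+01, -1.55337784e-04,
        3.38678830e-03, -1.61115249e-06]), 'eef_pos': array([ 0.20764344, -0.64164632,  0.23004503]), 'tcp_rot': array([ 9.87795198e-01,  1.55754568e-01, -7.41231634e-06, -1.07784675e-03]), 'contact_force': array([-0.43839766, -0.6802446 , -0.02933795]), 'wrist_torque': array([ 0.01924717, -0.00073819,  0.04099836]), 'finger_force': 0.0, 'opening': 1.0006627075578818}
```

View pics/top0.png

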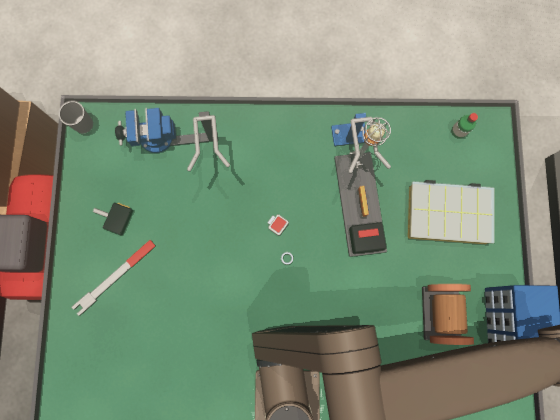

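View pics/side0.png

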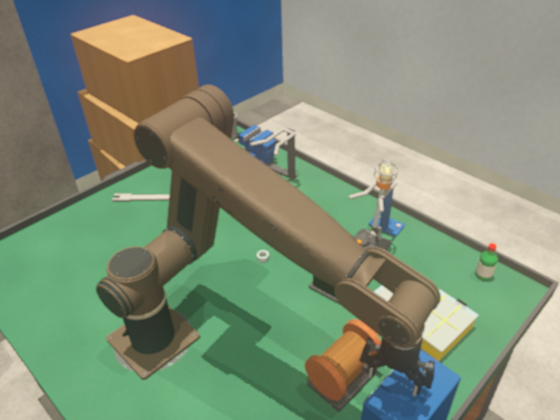

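The top view shows the vise rest's yoke at about (205,140) and the home rest's yoke at (365,145). The lamp base runs from (367,240) to (360,160), its orange handle is at (364,200), and the arm leans right (-y) onto a prong.

Run:
```python
from h import *
z=np.load("top0.npz"); p,d,K,o,M=[z[k] for k in"pdKoM"]
P=pts(d,K,o,M)
hsv=cv2.cvtColor(p,cv2.COLOR_BGR2HSV)
v,u=np.mgrid[:420,:560]
def box(a,b,c,e): return (u>=a)&(u<=b)&(v>=c)&(v<=e)
# handle
m=(hsv[...,0]>8)&(hsv[...,0]<25)&(hsv[...,1]>150)&(hsv[...,2]>120)&box(345,385,170,225)&(P[...,2]>.06)
print("handle",m.sum(),P[m].mean(0),np.median(P[m],0)); 
r=cv2.minAreaRect((P[m][:,:2]*1000).astype(np.float32)); print(r)
c=P[m][:,:2];U,S,V=np.linalg.svd(c-c.mean(0));print("dir",V[0],np.arctan2(*V[0][::-1]))
# plate
m=(P[...,2]>.006)&(P[...,2]<.02)&box(325,395,150,262)&(hsv[...,1]<90)
print("plate",m.sum(),cv2.minAreaRect((P[m][:,:2]*1000).astype(np.float32)))
m=(P[...,2]>.05)&(P[...,2]<.07)&box(340,395,215,262)
print("batt",m.sum(),cv2.minAreaRect((P[m][:,:2]*1000).astype(np.float32)))
for n,b in(("vise",box(180,235,105,180)),("home",box(340,395,105,180))):
    m=(P[...,2]>.205)&(P[...,2]<.24)&b
    q=P[m]; print(n,len(q),np.median(q[:,2]))
    im=np.zeros((420,560),np.uint8); im[m]=255
    print(cv2.minAreaRect((q[:,:2]*1000).astype(np.float32)))
    # rows by x
    for x in np.arange(q[:,0].min(),q[:,0].max(),.01):
        s=q[(q[:,0]>=x)&(q[:,0]<x+.01)]; ys=np.sort(s[:,1])*1000
        if not len(ys): continue
        g=np.split(ys,np.where(np.diff(ys)>6)[0]+1); print(round(x*1000+5),[(round(a[0]),round(a[-1]),len(a)) for a in g])
m=(P[...,2]>.012)&(P[...,2]<.35)&(P[...,0]>.3)&(P[...,0]<1)&(abs(P[...,1])<.6)
n,l,s,ce=cv2.connectedComponentsWithStats(m.astype(np.uint8))
for i in range(1,n):
    if s[i,4]>40: q=P[l==i]; print(s[i],q.min(0).round(3),q.max(0).round(3))
big=cv2.resize(p[95:255,100:400],None,fx=2.6,fy=2.6,interpolation=cv2.INTER_CUBIC);cv2.imwrite("pics/c1.png",big)
```

```text
handle 20 [ 0.59878631 -0.22474048  0.07033143] [ 0.59706394 -0.22520778  0.06975161]
((604.8683471679688, -223.7755126953125), (85.18441772460938, 2.3519809246063232), 8.363295555114746)
dir [-0.99086392 -0.13486548] -3.0063149537110108
plate 2329 ((605.415283203125, -233.35995483398438), (364.7049255371094, 227.37112426757812), 0.6535143852233887)
batt 897 ((507.73284912109375, -243.00979614257812), (110.56690216064453, 100.81912994384766), 8.473573684692383)
vise 581 0.22312092772002545
((745.7109985351562, 239.23468017578125), (173.35406494140625, 117.43470001220703), 8.044659614562988)
657 [(275, 286, 13)]
667 [(170, 178, 9), (271, 283, 17)]
677 [(170, 187, 18), (264, 279, 18)]
687 [(179, 195, 18), (263, 273, 15)]
697 [(185, 204, 19), (257, 271, 19)]
707 [(193, 210, 18), (255, 266, 13)]
717 [(202, 214, 17), (255, 264, 15)]
727 [(205, 214, 14), (256, 267, 15)]
737 [(205, 214, 11), (256, 268, 16)]
747 [(205, 218, 19), (259, 269, 14)]
757 [(209, 218, 14), (260, 271, 13)]
767 [(209, 218, 14), (260, 273, 17)]
777 [(209, 221, 15), (263, 273, 13)]
787 [(211, 222, 13), (264, 273, 13)]
7
[... 1070 characters left out ...]
.838 0.334 0.232]
[ 337  113   54   73 1535] [ 0.653 -0.28   0.012] [ 0.868 -0.156  0.337]
[452 113  26  25 397] [ 0.832 -0.581  0.013] [ 0.886 -0.532  0.134]
[ 408  180   77   64 4266] [ 0.484 -0.6    0.012] [ 0.679 -0.373  0.067]
[339 183  11  20  53] [ 0.613 -0.194  0.012] [ 0.674 -0.162  0.022]
[348 184  32  38 434] [ 0.551 -0.288  0.012] [ 0.672 -0.189  0.087]
[ 98 203  35  33 629] [0.499 0.495 0.012] [0.601 0.598 0.036]
[268 215  21  20 264] [ 0.506 -0.     0.013] [0.568 0.063 0.037]
[ 345  216   42   40 1082] [ 0.444 -0.307  0.012] [ 0.568 -0.18   0.075]
[281 252  12  13  50] [ 0.413 -0.014  0.012] [0.451 0.021 0.032]
[422 284  49  19 796] [ 0.302 -0.529  0.012] [ 0.352 -0.41   0.156]
```

View pics/c1.png

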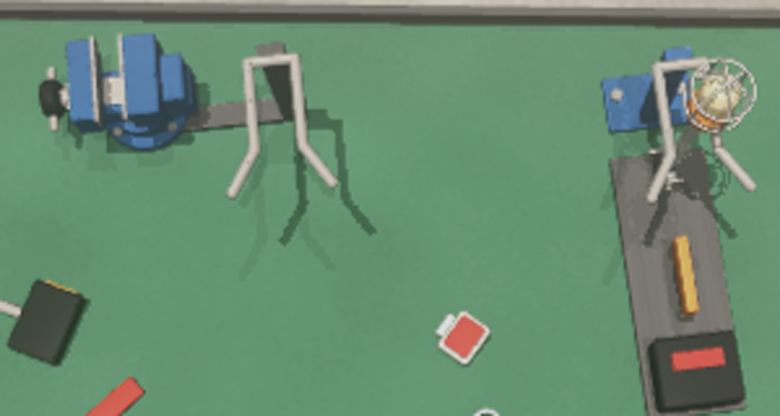

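The crop shows both yokes clearly. The vise yoke's cross-bar is at about (272,62) and its prong tips are at (232,193) and (333,184). The home yoke's cross-bar is at about (685,66), with the lamp head at (722,92) leaning onto the right prong, and the handle is at (685,275).

```bash
cat >> h.py <<'E'
def ray(uv,K,o,M,z):
    uv=np.atleast_2d(uv).astype(float)
    r=np.c_[(uv[:,0]-K[0,2])/K[0,0],(uv[:,1]-K[1,2])/K[1,1],np.ones(len(uv))]@M.T
    return o+r*((z-o[2])/r[:,2])[:,None]
E
python3 - <<'E'
from h import *
z=np.load("top0.npz"); p,d,K,o,M=[z[k] for k in"pdKoM"]
P=pts(d,K,o,M); hsv=cv2.cvtColor(p,cv2.COLOR_BGR2HSV); v,u=np.mgrid[:420,:560]
for n,(x0,x1),(y0,y1) in(("vise",(.63,.83),(.15,.30)),("home",(.63,.83),(-.30,-.15))):
    m=(hsv[...,1]<60)&(hsv[...,2]>120)&(P[...,2]>.19)&(P[...,2]<.245)&(P[...,0]>x0)&(P[...,0]<x1)&(P[...,1]>y0)&(P[...,1]<y1)
    q=ray(np.c_[u[m],v[m]],K,o,M,.222)[:,:2]
    sl=[]
    # split into straight prongs
    th=.12
    for it in range(6):
        c,s=np.cos(th),np.sin(th); a=q@[c,s]; b=q@[-s,c]
        back=np.sort(a)[-12:].mean()  # far edge of cross bar ~ +77
        bar=(a>back-14); 
        a0=back-75; 
        st=(a>a0-30)&(a>back-.105)&(a<back-.02)
        mid=np.median(b[bar]) if it==0 else mid
        f=[]
        for sg in(-1,1):
            k=st&(sg*(b-mid)>.01)&(sg*(b-mid)<.04); 
            f.append(np.polyfit(a[k],b[k],1) if k.sum()>8 else [np.nan]*2)
        ac=back-.077
        e=[np.polyval(g,ac) for g in f]; mid=np.nanmean(e) if n=="vise" else e[1]-.026
        sl=[g[0] for g in f]; th+= np.nanmean(sl) if n=="vise" else sl[1]
    print(n,len(q),"yaw",th,"slopes",sl,"width",e[1]-e[0],"centre",ac*c-mid*s,ac*s+mid*c)
m=(hsv[...,0]>8)&(hsv[...,0]<25)&(hsv[...,1]>120)&(u>345)&(u<385)&(v>180)&(v<225)
for zz in(.07,.08):
    q=ray(np.c_[u[m],v[m]],K,o,M,zz)[:,:2]*1000; print("bar",m.sum(),cv2.minAreaRect(q.astype(np.float32)))
m=(P[...,2]>.052)&(P[...,2]<.075)&(u>345)&(u<390)&(v>222)&(v<256)
q=ray(np.c_[u[m],v[m]],K,o,M,.062)[:,:2]*1000; print("batt",m.sum(),cv2.minAreaRect(q.astype(np.float32)))
s=ctrl.get_state(); print(R.from_quat(s["tcp_rot"]).as_matrix().round(3))
E
```

```text
vise 551 yaw 0.11915362373321012 slopes [np.float64(0.014320729409806441), np.float64(-0.014320729419481811)] width 0.05169933413939162 centre 0.7491197589196942 0.2380049820922024
home 420 yaw nan slopes [nan, nan] width nan centre nan nan
bar 179 ((606.4642333984375, -228.9748077392578), (92.13108825683594, 18.717388153076172), 7.505403518676758)
bar 179 ((604.339111328125, -227.240966796875), (91.51467895507812, 18.592166900634766), 7.505392074584961)
batt 891 ((494.0346374511719, -243.49588012695312), (84.85492706298828, 100.07909393310547), 7.824875354766846)
[[ 0.951  0.308 -0.   ]
 [ 0.308 -0.951  0.002]
 [ 0.    -0.002 -1.   ]]
```

```bash
python3 -m crank '[[1.5,-0.8,0,0,0,0.005],[4.5,-2.4,0,0,0,0.015],[8.5,-4.5,0,0,0,0.03],[13,-6.9,0,0,0,0.045],[17.5,-9.2,0.5,0,0,0.06],[22,-11.6,1,0,0,0.08],[26.5,-14,1.5,0,0,0.1],[31,-16.4,2,0,0,0.12],[35.5,-18.7,2.5,0,0,0.14],[40,-21.1,2.5,0,0,0.16]]' && python3 -m crank '[[0,0,0,0,0,0]]'
python3 - <<'E'
from h import *
s=ctrl.get_state(); T=R.from_quat(s["tcp_rot"]).as_matrix(); print(s["time"],s["eef_pos"],T.round(3).tolist(), T.T@(np.array([.610,-.228,.20])-s["eef_pos"])*100, np.arctan2(T[1,0],T[0,0]))
E
```

```text
time: 1.1
eef_pos: [0.5192, -0.3203, 0.2054]
tcp_rot: [0.997, 0.076, -0.0, -0.001]
contact_force: [-0.5, -0.4, 1.0]
opening: 1.001
finger_force: 0.0
time: 1.2
eef_pos: [0.5215, -0.3176, 0.2058]
tcp_rot: [0.997, 0.08, 0.0, -0.001]
contact_force: [0.8, -0.7, 0.1]
opening: 0.999
finger_force: 0.0
1.2 [ 0.52149082 -0.31757571  0.20584734] [[0.987, 0.159, 0.001], [0.159, -0.987, 0.003], [0.001, -0.002, -1.0]] [10.16259872 -7.4340745   0.61226403] 0.15975282357741616
```

```bash
python3 -m crank '[[1,-0.7,0,0,0,0],[3,-2.2,0.1,0,0,0.01],[5.5,-4,0.3,0,0,0.02],[8,-5.9,0.5,0,0,0.026],[9.6,-7,0.6,0,0,0.026],[10.2,-7.4,0.6,0,0,0.026],[10.2,-7.4,0.6,0,0,0.026],[10.2,-7.4,0.6,0,0,0.026]]'
python3 - <<'E'
from h import *
s=ctrl.get_state(); T=R.from_quat(s["tcp_rot"]).as_matrix(); print(s["time"],s["eef_pos"],np.arctan2(T[1,0],T[0,0]))
for n in("wrist","top"):
    p,d,K,o,M=cam(n); cv2.imwrite(f"pics/{n}1.png",p); np.savez(f"{n}1.npz",p=p,d=d,K=K,o=o,M=M); print(n,K[0],o,M.round(3).tolist())
a=cv2.imread("pics/wrist1.png");b=cv2.imread("pics/top1.png")[90:270,90:420]
b=cv2.resize(b,(560,305)); b=b[:, :]
a=cv2.resize(a,(392,294)); b=cv2.resize(b,(400,294)); cv2.imwrite("pics/m1.png",np.hstack([a,b]))
E
```

```text
time: 2.0
eef_pos: [0.6073, -0.2358, 0.2004]
tcp_rot: [0.998, 0.063, -0.0, 0.0]
contact_force: [-0.0, 0.2, -0.1]
opening: 1.001
finger_force: 0.0
2.0 [ 0.60734087 -0.23583246  0.2004247 ] 0.12595626338291369
wrist [325.1922621    0.         279.51204205] [ 0.67949086 -0.22757764  0.34334728] [[0.127, -0.951, -0.282], [-0.992, -0.121, -0.036], [-0.0, 0.284, -0.959]]
top [497.73932205   0.         278.31624377] [0.28878489 0.03019896 1.56476714] [[0.011, -0.983, 0.183], [-1.0, -0.011, 0.0], [0.002, -0.183, -0.983]]
```

View pics/m1.png

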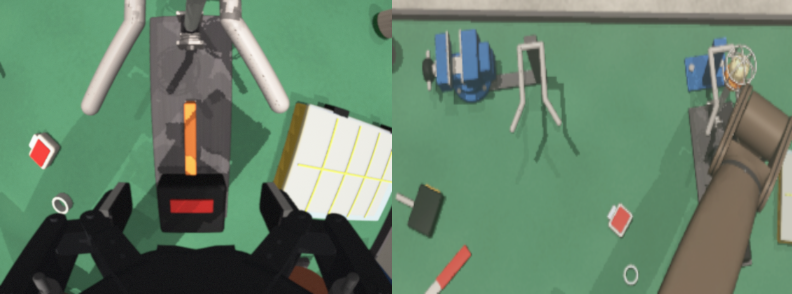

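The wrist view (left) shows the handle running from (190,100) to (190,175), with the base below the yoke prongs. The top view (right) shows the head at (740,68), clear of the robot's wrist.

```bash
cat >> h.py <<'E'
def fray(uv,K,o,M,z):
    uv=np.atleast_2d(uv).astype(float); x=(uv[:,0]-K[0,2])/K[0,0]; y=(uv[:,1]-K[1,2])/K[1,1]; t=np.hypot(x,y)+1e-9
    r=np.c_[np.sin(t)*x/t,np.sin(t)*y/t,np.cos(t)]@M.T
    return o+r*((z-o[2])/r[:,2])[:,None]
E
python3 - <<'E'
from h import *
z=np.load("wrist1.npz"); p,d,K,o,M=[z[k] for k in"pdKoM"]
hsv=cv2.cvtColor(p,cv2.COLOR_BGR2HSV); v,u=np.mgrid[:420,:560]
m=(hsv[...,0]>8)&(hsv[...,0]<25)&(hsv[...,1]>120)&(u>240)&(u<300)&(v>130)&(v<255)
for nm,mm in(("all",m),("bright",m&(hsv[...,2]>np.percentile(hsv[...,2][m],45)))):
    q=fray(np.c_[u[mm],v[mm]],K,o,M,.08)[:,:2]*1000; print(nm,mm.sum(),cv2.minAreaRect(q.astype(np.float32)))
# slope via row midpoints
for r in range(145,250,10): 
    c=u[r][m[r]]; w=fray([[c.min(),r],[c.max(),r]],K,o,M,.08)*1000; print(r,w[:,:2].round(1).tolist(), hsv[r,c,2][::2].tolist())
s=ctrl.get_state(); print(s["eef_pos"],s["time"])
E
```

```text
all 1859 ((608.3333740234375, -230.0054473876953), (93.67111206054688, 15.041868209838867), 7.705368995666504)
bright 997 ((608.0886840820312, -229.72079467773438), (87.47714233398438, 12.085495948791504), 7.88932466506958)
145 [[653.4, -219.8], [654.5, -228.6]] [133, 121, 119, 120, 121, 121]
155 [[644.9, -217.5], [646.6, -231.2]] [171, 247, 250, 249, 250, 249, 249, 249, 243]
165 [[636.8, -219.3], [638.4, -232.3]] [223, 249, 249, 249, 231, 203, 193, 189, 150]
175 [[628.5, -220.3], [630.2, -234.2]] [158, 202, 193, 194, 221, 237, 239, 236, 192]
185 [[620.1, -221.2], [621.9, -235.2]] [127, 223, 237, 236, 237, 238, 238, 236, 194]
195 [[611.6, -222.2], [613.4, -236.3]] [125, 222, 236, 236, 236, 237, 238, 235, 195]
205 [[602.9, -223.2], [604.8, -237.4]] [119, 220, 235, 236, 237, 236, 237, 235, 199]
215 [[594.3, -225.0], [596.0, -238.5]] [166, 230, 235, 236, 237, 237, 237, 228, 143]
225 [[585.3, -226.1], [587.0, -239.7]] [178, 248, 249, 250, 249, 245, 231, 221, 137]
235 [[576.1, -227.1], [577.9, -240.9]] [168, 248, 249, 249, 249, 250, 249, 248, 177]
245 [[566.7, -228.1], [568.5, -242.1]] [117, 208, 240, 248, 249, 249, 249, 248, 180]
[ 0.60724794 -0.23600197  0.20052168] 2.1
```

```bash
python3 -m crank '[[0.2,-0.3,1,0,0,-0.004],[0.4,-0.65,3,0,0,-0.008],[0.4,-0.65,5.5,0,0,-0.008],[0.4,-0.65,8,0,0,-0.008],[0.4,-0.65,10.5,0,0,-0.008],[0.4,-0.65,12.8,0,0,-0.008],[0.4,-0.65,14.5,0,0,-0.008],[0.4,-0.65,15.5,0,0,-0.008],[0.4,-0.65,15.95,0,0,-0.008],[0.4,-0.65,15.95,0,0,-0.008]]' && python3 -m crank '[[0,0,0,0,0,0],[0,0,0,0,0,0],[0,0,0,0,0,0],[0,0,0,0,0,0],[0,0,0,0,0,0],[0,0,0,0,0,0],[0,0,0,0,0,0],[0,0,0,0,0,0]]' 0 80
python3 - <<'E'
from h import *
s=ctrl.get_state(); T=R.from_quat(s["tcp_rot"]).as_matrix();print(s["eef_pos"],T.round(4).tolist(),s["contact_force"],s["wrist_torque"],s["opening"],s["finger_force"])
for n in("side","top"):
    p,d,K,o,M=cam(n); cv2.imwrite(f"pics/{n}2.png",p); np.savez(f"{n}2.npz",p=p,d=d,K=K,o=o,M=M)
a=cv2.imread("pics/side2.png")[60:330,200:560];b=cv2.imread("pics/top2.png")[90:270,160:400]
cv2.imwrite("pics/m2.png",np.hstack([cv2.resize(a,(400,300)),cv2.resize(b,(400,300))]))
E
```

```text
time: 3.1
eef_pos: [0.6111, -0.2281, 0.0408]
tcp_rot: [0.998, 0.067, -0.0, -0.0]
contact_force: [-1.0, -0.0, -0.8]
opening: 0.998
finger_force: 0.0
time: 3.9
eef_pos: [0.6114, -0.2283, 0.0415]
tcp_rot: [0.998, 0.067, 0.0, 0.0]
contact_force: [0.3, -1.3, 2.4]
opening: 0.157
finger_force: 79.1
[ 0.61136012 -0.22834046  0.04146021] [[0.9909, 0.1343, 0.0008], [0.1343, -0.9909, -0.0006], [0.0007, 0.0007, -1.0]] [ 0.25511235 -1.32280366  2.40346948] [-0.13853199  0.07260468 -0.00056151] 0.15663235440523518 79.0876829624176
```

View pics/m2.png

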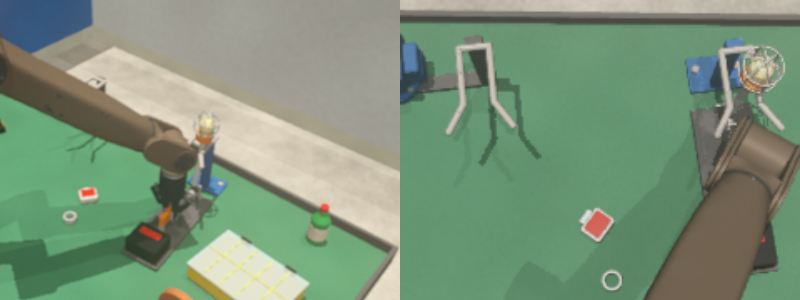

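Gripped: the opening is 0.157, which matches a 14 mm bar. The lamp head is visible in the side view at (205,130) and in the top view at (760,72). Next I'll build the lean measurement on these frames.

```bash
cat >> h.py <<'E'
GX=.0045  # TCP in lamp x ; TCP lamp z = .0415
def lamp(s):
    T=R.from_quat(s["tcp_rot"]).as_matrix(); L=T@np.diag([1,-1,-1.])
    pin=s["eef_pos"]+L@np.array([.140-GX,0,.0005])
    return L,pin
def lean(c,s,dbg=False):
    """head silhouette -> lean about horizontal lamp x (positive to lamp -y), height check"""
    p,d,K,o,M=c; L,pin=lamp(s)
    ex=np.array([L[0,0],L[1,0],0]); ex/=np.linalg.norm(ex); ey=np.array([-ex[1],ex[0],0]); ez=np.array([0,0,1.])
    P=pts(d,K,o,M)-pin
    a,b,h=P@ex,P@ey,P[...,2]
    m=(d>0)&(abs(a)<.055)&(abs(b)<.13)&(h>.195)&(h<.31)
    m=m.astype(np.uint8); n,l,st,ce=cv2.connectedComponentsWithStats(cv2.dilate(m,np.ones((5,5))))
    if n<2: return None
    m[l!=1+np.argmax(st[1:,4])]=0
    v,u=np.nonzero(m)
    if len(u)<20: return None
    hull=cv2.convexHull(np.c_[u,v].astype(np.float32)); mo=cv2.moments(hull); uv=np.array([mo["m10"],mo["m01"]])/mo["m00"]
    r=M@np.array([(uv[0]-K[0,2])/K[0,0],(uv[1]-K[1,2])/K[1,1],1]); q=o-pin; q=q+r*(-(q@ex)/(r@ex))
    x,y,w,hh=cv2.boundingRect(hull)
    c3=np.c_[b[m>0],h[m>0]].mean(0)
    return np.arctan2(-q@ey,q[2]),np.hypot(q@ey,q[2]),len(u),(x,y,w,hh),np.arctan2(-c3[0],c3[1])
E
python3 - <<'E'
from h import *
s=dict(eef_pos=np.array([0.61136,-0.22834,0.04146]),tcp_rot=[.9977,.0672,0,0])
for n in("top","side"):
    z=np.load(n+"2.npz"); print(n,lean([z[k] for k in"pdKoM"],s))
E
```

```text
top (np.float64(0.07610399878311698), np.float64(0.25282358955901174), 516, (363, 117, 28, 29), np.float64(0.057280718932541205))
side (np.float64(0.08486806012860362), np.float64(0.25098911276594854), 460, (374, 159, 25, 31), np.float64(0.09696113984976663))
```

```bash
cat > est.py <<'E'
import sys,json,os
from h import *
# usage: est.py ROWS|init|- N go|hold|kick [reset]
I,ki,la,ml=.0141,.545/.0141,3.2,.0602/.0141
W=100.
arg,N,mode=sys.argv[1],int(sys.argv[2]),sys.argv[3]; reset="reset" in sys.argv
s=ctrl.get_state()
if arg=="init":
    L,pin=lamp(s); yaw=float(np.arctan2(L[1,0],L[0,0]))
    v=np.array([.749,.238,pin[2]]); vy=.119; hd=lambda y:np.array([np.cos(y),np.sin(y),0])
    wp=[[*pin,yaw],[*(pin-.125*hd(yaw)),yaw],[*(v-.125*hd(vy)),vy],[*v,vy]]
    S=dict(t=s["time"],tau=0.,wp=[[float(x) for x in w] for w in wp],p=s["eef_pos"].tolist(),q=s["tcp_rot"].tolist(),x=[.08,0,0],C=np.diag([1e-4,1e-4,1e-5]).tolist(),
      al=[0,0],yl=[0,0],ac=0.,yc=0.)
    S["al"][0]=S["ac"]=float(np.arctan2(L[2,1],L[2,2])); rows=[]
else:
    S=json.load(open("S.json")); rows=[] if arg=="-" else json.loads(arg)
D=[2.5,6.5,2.5]; E=np.cumsum([0]+D)
def ref(tau):
    tau=min(max(tau,0),E[-1]); i=min(np.searchsorted(E,tau,side="right")-1,2); x=(tau-E[i])/D[i]; f=10*x**3-15*x**4+6*x**5
    w=np.array(S["wp"]); return w[i]+f*(w[i+1]-w[i])
dirY=lambda: np.array([-np.sin(.127),np.cos(.127),0])
def tool(r,a):
    L=(R.from_euler("z",r[3])*R.from_euler("x",a)).as_matrix(); return r[:3]-L@[.140-GX,0,.0005],L@np.diag([1,-1,-1.])
def info(p,T):
    L=T@np.diag([1,-1,-1.]); pin=p+L@[.140-GX,0,.0005]; return float(np.arctan2(L[2,1],L[2,2])),float(pin@dirY())
x,C=np.array(S["x"]),np.array(S["C"]); al,yl=np.array(S["al"]),np.array(S["yl"])
def prop(x,C,al,yl,a0,a1,y0,y1,dt):
    n=max(1,int(round(dt/.0025))); h=dt/n; F=np.array([[1,h,0],[la*h,1-.21*h,ki*h],[0,0,1]])
    for j in range(n):
        f=(j+1)/n
        for z,c in((al,a0+f*(a1-a0)),(yl,y0+f*(y1-y0))):
            acc=W*W*(c-z[0])-2*W*z[1]; z[1]+=acc*h; z[0]+=z[1]*h
        x=F@x+np.array([0,h*(ki*al[0]+ml*acc),0])
        C=F@C@F.T+np.diag([0,.01*h,2e-6*h])
    return x,C
p0,T0=np.array(S["p"]),R.from_quat(S["q"])
if arg=="init": a_,y_=info(p0,T0.as_matrix()); S["ac"],S["yc"]=a_,y_; al[:]=[a_,0]; yl[:]=[y_,0]
for r in rows:
    p=p0+T0.apply(np.array(r[:3])/100); T=T0*R.from_rotvec(r[3:]); a,y=info(p,T.as_matrix())
    x,C=prop(x,C,al,yl,S["ac"],a,S["yc"],y,.1); S["ac"],S["yc"]=a,y
if rows: p0,T0=p,T
tl=S["t"]+.1*len(rows); gap=s["time"]-tl
if gap>1e-3: x,C=prop(x,C,al,yl,S["ac"],S["ac"],S["yc"],S["yc"],gap)
am,ym=info(s["eef_pos"],R.from_quat(s["tcp_rot"]).as_matrix())
out=[]
for n,rr,bi in(("top",4e-5,0.),("side",8e-5,.006)):
    if n=="side" and out and out[0] is not None and "both" not in sys.argv: break
    s=ctrl.get_state(); c=cam(n); r=lean(c,s); out.append(None if r is None else round(float(r[0]),4))
    if r is None: print(n,"none")
    else:
        print(n,"psi %.4f len %.4f n%d"%r[:3],r[3])
        if .225<r[1]<.28:
            z=r[0]-bi
            if reset: x,C=np.array([z,0,x[2]]),np.diag([1e-4,1e-3,1e-5]); reset=False
            else: k=C[:,0]/(C[0,0]+rr); print("innov %.4f"%(z-x[0])); x=x+k*(z-x[0]); C=C-np.outer(k,C[0])
    x,C=prop(x,C,al,yl,S["ac"],S["ac"],S["yc"],S["yc"],.05)
s=ctrl.get_state()
am2,ym2=info(s["eef_pos"],R.from_quat(s["tcp_rot"]).as_matrix())
pm=lamp(s)[1]; w=np.array(S["wp"])
print("t %.2f gap %.3f tilt cmd %.4f meas %.4f %.4f | y cmd %.4f meas %.4f %.4f mdl %.4f | x psi %.4f dpsi %.3f b %.4f | pcmd-pmeas mm %s F %s"%(s["time"],gap,S["ac"],am,am2,S["yc"],ym,ym2,yl[0],*x,((p0-s["eef_pos"])*1000).round(1),np.round(s["contact_force"],1)))
print("tau",round(S["tau"],2),"pin",pm.round(4),"yaw %.3f"%np.arctan2(lamp(s)[0][1,0],lamp(s)[0][0,0]))
S.update(x=x.tolist(),C=C.tolist(),al=al.tolist(),yl=yl.tolist(),p=p0.tolist(),q=T0.as_quat().tolist(),t=s["time"])
# plan
tau=S["tau"]; a,y=S["ac"],S["yc"]; xp=x.copy(); pr=[]
for i in range(N):
    t2=min(tau+.1,E[-1]) if mode=="go" else tau
    g=lambda t:ref(t)[:3]@dirY()
    acc=(g(t2+.1)-2*g(t2)+g(t2-.1))/.01 if mode=="go" else 0
    u=-.16*xp[0]-.10*xp[1]-xp[2]-.11*acc; u=float(np.clip(u,-.045,.045))
    r=ref(t2); q,Tn=tool(r,u); yn=info(q,Tn)[1]
    row=np.r_[T0.inv().apply(q-p0)*100,(T0.inv()*R.from_matrix(Tn)).as_rotvec()]; pr.append(row.tolist())
    xp,_=prop(xp,C,al,yl,a,u,y,yn,.1); a,y,tau=u,yn,t2
S["tau"]=tau
print("plan "+json.dumps([[round(v,2) for v in r[:3]]+[round(v,4) for v in r[3:]] for r in pr]).replace(" ",""),"-> psi %.3f dpsi %.3f tau %.2f"%(xp[0],xp[1],tau))
json.dump(S,open("S.json","w"))
E
python3 -m crank '[[0,0,-0.1,0,0,0],[0,0,-0.4,0,0,0],[0,0,-0.9,0,0,0],[0,0,-1.5,0,0,0],[0,0,-2.1,0,0,0],[0,0,-2.7,0,0,0],[0,0,-3.3,0,0,0],[0,0,-3.9,0,0,0],[0,0,-4.3,0,0,0],[0,0,-4.5,0,0,0]]' && python3 -m crank '[[0,0,0,0,0,0],[0,0,0,0,0,0],[0,0,0,0,0,0]]' && python3 est.py init 6 hold reset both
```

```text
time: 5.0
eef_pos: [0.6113, -0.2281, 0.0867]
tcp_rot: [0.998, 0.067, 0.0, 0.0]
contact_force: [-0.0, 0.2, -8.6]
opening: 0.151
finger_force: 77.9
time: 5.3
eef_pos: [0.6107, -0.2278, 0.0854]
tcp_rot: [0.998, 0.067, -0.0, -0.0]
contact_force: [0.2, 0.9, -8.1]
opening: 0.155
finger_force: 77.9
top psi 0.1030 len 0.2523 n564 (368, 111, 29, 30)
side psi 0.1115 len 0.2511 n478 (377, 148, 25, 31)
innov 3.5693
t 5.40 gap 0.000 tilt cmd 0.0006 meas 0.0006 0.0005 | y cmd -0.3023 meas -0.3023 -0.3023 mdl 0.0000 | x psi -7.5050 dpsi -145.787 b 0.0089 | pcmd-pmeas mm [-0.  0. -0.] F [-0.1 -0.  -8.5]
tau 0.0 pin [ 0.7451 -0.2096  0.0859] yaw 0.135
plan [[0.0,-0.0,0.01,0.0444,0.0007,-0.0],[0.0,-0.0,0.01,0.0444,0.0007,-0.0],[0.0,-0.0,0.01,0.0444,0.0007,-0.0],[0.0,-0.0,0.01,0.0444,0.0007,-0.0],[0.0,-0.0,0.01,0.0444,0.0007,-0.0],[0.0,-0.0,0.01,0.0444,0.0007,-0.0]] -> psi -289.833 dpsi -871.931 tau 0.00
```

```bash
sed -i 's/al,yl=np.array(S\["al"\]),np.array(S\["yl"\])/al,yl=np.array(S["al"],float),np.array(S["yl"],float)/; s/8e-5,.006/8e-5,.0085/' est.py; python3 est.py init 4 hold reset
```

```text
top psi 0.1031 len 0.2522 n559 (368, 111, 29, 30)
t 5.45 gap 0.000 tilt cmd 0.0005 meas 0.0005 0.0004 | y cmd -0.3023 meas -0.3023 -0.3023 mdl -0.3023 | x psi 0.1035 dpsi 0.017 b 0.0000 | pcmd-pmeas mm [-0.1  0.  -0.1] F [ 0.2 -0.  -7.9]
tau 0.0 pin [ 0.7451 -0.2096  0.086 ] yaw 0.135
plan [[0.0,0.0,0.01,-0.0188,0.0006,0.0],[0.0,0.0,0.01,-0.0201,0.0006,0.0],[0.0,0.0,0.01,-0.0166,0.0006,0.0],[0.0,0.0,0.01,-0.0125,0.0006,0.0]] -> psi 0.098 dpsi -0.070 tau 0.00
```

```bash
python3 -m crank '[[0,0,0,-0.02,0,0],[0,0,0,-0.025,0,0],[0,0,0,-0.02,0,0],[0,0,0,-0.012,0,0]]' && python3 est.py '[[0,0,0,-0.02,0,0],[0,0,0,-0.025,0,0],[0,0,0,-0.02,0,0],[0,0,0,-0.012,0,0]]' 4 hold
```

```text
time: 5.85
eef_pos: [0.611, -0.2278, 0.0859]
tcp_rot: [0.998, 0.068, 0.0, 0.006]
contact_force: [-0.4, 0.3, -9.0]
opening: 0.151
finger_force: 78.0
top psi 0.0593 len 0.2533 n549 (364, 111, 29, 30)
innov -0.0332
t 5.90 gap -0.000 tilt cmd -0.0115 meas -0.0115 -0.0115 | y cmd -0.3023 meas -0.3022 -0.3026 mdl -0.3023 | x psi 0.0503 dpsi -0.216 b -0.0015 | pcmd-pmeas mm [-0.3  0.3 -0.6] F [ 0.3  0.4 -8.3]
tau 0.0 pin [ 0.7454 -0.2099  0.0865] yaw 0.135
plan [[0.0,-0.0,0.01,0.0265,0.0006,-0.0],[0.0,-0.0,0.01,0.0297,0.0006,-0.0],[0.0,-0.0,0.01,0.0261,0.0006,-0.0],[0.0,-0.0,0.01,0.0217,0.0006,0.0]] -> psi -0.008 dpsi -0.040 tau 0.00
```

```bash
python3 -m crank '[[0,0,0,0.024,0,0],[0,0,0,0.029,0,0],[0,0,0,0.025,0,0],[0,0,0,0.021,0,0]]' && python3 est.py '[[0,0,0,0.024,0,0],[0,0,0,0.029,0,0],[0,0,0,0.025,0,0],[0,0,0,0.021,0,0]]' 3 hold
```

```text
time: 6.3
eef_pos: [0.611, -0.2282, 0.0859]
tcp_rot: [0.998, 0.067, -0.0, -0.004]
contact_force: [-0.3, -0.1, -8.4]
opening: 0.154
finger_force: 78.1
top psi 0.0149 len 0.2533 n535 (360, 112, 29, 30)
innov 0.0263
t 6.35 gap -0.000 tilt cmd 0.0095 meas 0.0087 0.0087 | y cmd -0.3023 meas -0.3027 -0.3024 mdl -0.3023 | x psi 0.0157 dpsi 0.040 b -0.0002 | pcmd-pmeas mm [-0.2  0.1 -0.4] F [-0.4 -0.5 -9.4]
tau 0.0 pin [ 0.7453 -0.2097  0.0863] yaw 0.135
plan [[0.0,0.0,0.01,-0.0158,0.0006,-0.0],[0.0,0.0,0.01,-0.0185,0.0006,-0.0],[0.0,0.0,0.01,-0.0172,0.0006,-0.0]] -> psi 0.028 dpsi 0.012 tau 0.00
```

```bash
python3 -m crank '[[0,0,0,-0.017,0,0],[0,0,0,-0.019,0,0],[0,0,0,-0.0175,0,0]]' && python3 est.py '[[0,0,0,-0.017,0,0],[0,0,0,-0.019,0,0],[0,0,0,-0.0175,0,0]]' 4 hold both
```

```text
time: 6.65
eef_pos: [0.611, -0.2276, 0.0859]
tcp_rot: [0.998, 0.068, 0.0, 0.004]
contact_force: [0.6, 0.2, -8.1]
opening: 0.16
finger_force: 78.1
top psi 0.0273 len 0.2544 n539 (361, 111, 29, 30)
innov -0.0000
side psi 0.0355 len 0.2503 n478 (372, 145, 24, 32)
innov -0.0003
t 6.75 gap 0.000 tilt cmd -0.0080 meas -0.0084 -0.0084 | y cmd -0.3023 meas -0.3020 -0.3023 mdl -0.3023 | x psi 0.0265 dpsi -0.019 b -0.0003 | pcmd-pmeas mm [-0.3  0.  -0.5] F [-1.   0.3 -8.5]
tau 0.0 pin [ 0.7453 -0.2096  0.0864] yaw 0.135
plan [[0.0,0.0,0.01,0.0059,0.0006,0.0],[0.0,-0.0,0.01,0.0078,0.0006,0.0],[0.0,-0.0,0.01,0.0083,0.0006,0.0],[0.0,-0.0,0.01,0.0082,0.0006,0.0]] -> psi 0.015 dpsi -0.022 tau 0.00
```

```bash
python3 -m crank '[[0,0,0,0.006,0,0],[0,0,0,0.008,0,0],[0,0,0,0.008,0,0],[0,0,0,0.008,0,0]]' && python3 est.py '[[0,0,0,0.006,0,0],[0,0,0,0.008,0,0],[0,0,0,0.008,0,0],[0,0,0,0.008,0,0]]' 5 go
```

```text
time: 7.15
eef_pos: [0.6111, -0.2281, 0.0859]
tcp_rot: [0.998, 0.067, 0.0, 0.0]
contact_force: [0.6, -0.4, -8.8]
opening: 0.151
finger_force: 78.1
top psi 0.0109 len 0.2534 n533 (360, 112, 28, 30)
innov -0.0041
t 7.20 gap 0.000 tilt cmd 0.0000 meas -0.0005 -0.0005 | y cmd -0.3023 meas -0.3026 -0.3026 mdl -0.3023 | x psi 0.0094 dpsi -0.032 b -0.0004 | pcmd-pmeas mm [-0.2  0.2 -0.5] F [ 0.2  0.4 -8.6]
tau 0.0 pin [ 0.7453 -0.2099  0.0864] yaw 0.135
plan [[-0.01,-0.0,0.01,0.0021,0.0006,-0.0],[-0.06,-0.0,0.01,0.0022,0.0006,-0.0],[-0.18,-0.0,0.01,0.0017,0.0006,-0.0],[-0.4,-0.0,0.01,0.0012,0.0006,-0.0],[-0.72,-0.0,0.01,0.0009,0.0006,-0.0]] -> psi 0.001 dpsi -0.004 tau 0.50
```

```bash
python3 -m crank '[[0,0,0,0.002,0,0],[-0.06,0,0,0.002,0,0],[-0.18,0,0,0.0015,0,0],[-0.4,0,0,0.001,0,0],[-0.72,0,0,0.001,0,0]]' && python3 est.py '[[0,0,0,0.002,0,0],[-0.06,0,0,0.002,0,0],[-0.18,0,0,0.0015,0,0],[-0.4,0,0,0.001,0,0],[-0.72,0,0,0.001,0,0]]' 5 go
```

```text
time: 7.7
eef_pos: [0.6037, -0.2289, 0.0859]
tcp_rot: [0.998, 0.067, -0.0, -0.0]
contact_force: [0.2, 0.7, -8.6]
opening: 0.155
finger_force: 78.1
top psi 0.0036 len 0.2540 n538 (359, 114, 29, 30)
innov 0.0030
t 7.75 gap 0.000 tilt cmd 0.0010 meas 0.0005 0.0008 | y cmd -0.3024 meas -0.3025 -0.3024 mdl -0.3024 | x psi 0.0037 dpsi 0.005 b -0.0003 | pcmd-pmeas mm [ 0.6  0.1 -0.3] F [-0.8  0.2 -9.3]
tau 0.5 pin [ 0.7374 -0.2107  0.0861] yaw 0.135
plan [[-0.45,0.0,0.01,-0.0017,0.0006,-0.0],[-1.0,0.0,0.01,-0.0018,0.0006,-0.0],[-1.66,0.0,0.01,-0.0016,0.0006,-0.0],[-2.42,0.0,0.01,-0.0013,0.0006,-0.0],[-3.25,0.0,0.01,-0.0011,0.0006,-0.0]] -> psi 0.004 dpsi -0.003 tau 1.00
```

```bash
python3 -m crank '[[-0.45,0,0,-0.0015,0,0],[-1,0,0,-0.002,0,0],[-1.65,0,0,-0.0015,0,0],[-2.4,0,0,-0.0015,0,0],[-3.25,0,0,-0.001,0,0]]' && python3 est.py '[[-0.45,0,0,-0.0015,0,0],[-1,0,0,-0.002,0,0],[-1.65,0,0,-0.0015,0,0],[-2.4,0,0,-0.0015,0,0],[-3.25,0,0,-0.001,0,0]]' 6 go
```

```text
time: 8.25
eef_pos: [0.571, -0.2334, 0.086]
tcp_rot: [0.998, 0.067, -0.0, 0.0]
contact_force: [-0.3, 0.5, -8.3]
opening: 0.153
finger_force: 78.1
top psi -0.0021 len 0.2542 n522 (361, 127, 29, 29)
innov -0.0062
t 8.30 gap 0.000 tilt cmd 0.0000 meas -0.0005 0.0003 | y cmd -0.3026 meas -0.3028 -0.3027 mdl -0.3026 | x psi -0.0029 dpsi -0.018 b -0.0005 | pcmd-pmeas mm [ 1.9  0.3 -0.1] F [-1.7  0.  -8.7]
tau 1.0 pin [ 0.7038 -0.2152  0.0858] yaw 0.135
plan [[-0.89,-0.0,0.01,0.0028,0.0006,-0.0],[-1.81,-0.0,0.01,0.0032,0.0006,-0.0],[-2.75,-0.0,0.01,0.0027,0.0006,-0.0],[-3.67,-0.0,0.01,0.002,0.0006,-0.0],[-4.56,-0.0,0.01,0.0015,0.0006,-0.0],[-5.39,-0.0,0.01,0.0011,0.0006,-0.0]] -> psi -0.007 dpsi 0.006 tau 1.60
```

```bash
python3 -m crank '[[-0.9,0,0,0.003,0,0],[-1.8,0,0,0.003,0,0],[-2.75,0,0,0.0025,0,0],[-3.65,0,0,0.002,0,0],[-4.55,0,0,0.0015,0,0],[-5.4,0,0,0.001,0,0]]' && python3 est.py '[[-0.9,0,0,0.003,0,0],[-1.8,0,0,0.003,0,0],[-2.75,0,0,0.0025,0,0],[-3.65,0,0,0.002,0,0],[-4.55,0,0,0.0015,0,0],[-5.4,0,0,0.001,0,0]]' 5 go
```

```text
time: 8.9
eef_pos: [0.5173, -0.2407, 0.0859]
tcp_rot: [0.998, 0.067, -0.0, -0.0]
contact_force: [0.6, 0.5, -8.7]
opening: 0.153
finger_force: 78.1
top psi -0.0207 len 0.2547 n538 (362, 147, 29, 30)
innov -0.0140
t 8.95 gap 0.000 tilt cmd 0.0010 meas 0.0005 0.0012 | y cmd -0.3030 meas -0.3032 -0.3030 mdl -0.3030 | x psi -0.0220 dpsi -0.028 b -0.0007 | pcmd-pmeas mm [ 1.8  0.2 -0.1] F [-2.1  0.5 -8.9]
tau 1.6 pin [ 0.6504 -0.2224  0.0859] yaw 0.135
plan [[-0.75,-0.0,0.02,0.006,0.0006,-0.0],[-1.41,-0.0,0.02,0.0064,0.0006,-0.0],[-1.96,-0.0,0.02,0.0051,0.0006,-0.0],[-2.41,-0.0,0.02,0.0036,0.0006,-0.0],[-2.73,-0.0,0.02,0.0024,0.0006,-0.0]] -> psi -0.025 dpsi 0.020 tau 2.10
```

```bash
python3 -m crank '[[-0.75,0,0,0.007,0,0],[-1.4,0,0,0.007,0,0],[-1.95,0,0,0.0055,0,0],[-2.4,0,0,0.004,0,0],[-2.75,0,0,0.0025,0,0]]' && python3 est.py '[[-0.75,0,0,0.007,0,0],[-1.4,0,0,0.007,0,0],[-1.95,0,0,0.0055,0,0],[-2.4,0,0,0.004,0,0],[-2.75,0,0,0.0025,0,0]]' 4 go
```

```text
time: 9.45
eef_pos: [0.4906, -0.2443, 0.0859]
tcp_rot: [0.998, 0.067, -0.0, -0.001]
contact_force: [0.4, 0.2, -8.6]
opening: 0.158
finger_force: 78.1
top psi -0.0323 len 0.2541 n542 (363, 158, 29, 29)
innov -0.0103
t 9.50 gap 0.000 tilt cmd 0.0035 meas 0.0029 0.0032 | y cmd -0.3033 meas -0.3034 -0.3033 mdl -0.3033 | x psi -0.0319 dpsi 0.005 b -0.0010 | pcmd-pmeas mm [ 0.6  0.1 -0.3] F [-0.   0.3 -8.9]
tau 2.1 pin [ 0.6244 -0.226   0.0862] yaw 0.135
plan [[-0.2,-0.0,0.02,0.002,0.0006,-0.0],[-0.32,-0.0,0.02,0.0018,0.0006,-0.0],[-0.37,-0.0,0.02,0.0009,0.0006,-0.0],[-0.38,-0.0,0.02,-0.0001,0.0006,-0.0]] -> psi -0.027 dpsi 0.022 tau 2.50
```

```bash
python3 -m crank '[[-0.2,0,0,0.004,0,0],[-0.3,0,0,0.004,0,0],[-0.35,0,0,0.003,0,0],[-0.4,0,0,0.001,0,0]]' && python3 est.py '[[-0.2,0,0,0.004,0,0],[-0.3,0,0,0.004,0,0],[-0.35,0,0,0.003,0,0],[-0.4,0,0,0.001,0,0]]' 5 go
```

```text
time: 9.9
eef_pos: [0.4871, -0.2448, 0.0859]
tcp_rot: [0.998, 0.067, -0.0, -0.002]
contact_force: [-0.0, 0.3, -8.1]
opening: 0.151
finger_force: 78.1
top psi -0.0415 len 0.2549 n532 (362, 159, 29, 29)
innov -0.0193
t 9.95 gap 0.000 tilt cmd 0.0045 meas 0.0038 0.0039 | y cmd -0.3033 meas -0.3035 -0.3034 mdl -0.3033 | x psi -0.0411 dpsi -0.006 b -0.0015 | pcmd-pmeas mm [-0.2  0.1 -0.4] F [-0.4  0.3 -9.4]
tau 2.5 pin [ 0.6212 -0.2265  0.0864] yaw 0.135
plan [[0.02,-0.0,0.02,0.0032,0.0006,-0.0],[0.02,-0.01,0.02,0.002,0.0006,0.0],[0.03,-0.04,0.02,-0.0002,0.0006,0.0],[0.03,-0.09,0.02,-0.0023,0.0006,0.0],[0.05,-0.18,0.02,-0.004,0.0006,0.0001]] -> psi -0.033 dpsi 0.029 tau 3.00
```

```bash
sed -i 's/2e-6\*h/1e-5*h/' est.py; python3 -m crank '[[0,0,0,0.0055,0,0],[0,0,0,0.0045,0,0],[0,-0.05,0,0.002,0,0],[0,-0.1,0,0,0,0],[0.05,-0.2,0,-0.002,0,0]]' && python3 est.py '[[0,0,0,0.0055,0,0],[0,0,0,0.0045,0,0],[0,-0.05,0,0.002,0,0],[0,-0.1,0,0,0,0],[0.05,-0.2,0,-0.002,0,0]]' 4 go both
```

```text
time: 10.45
eef_pos: [0.4872, -0.2427, 0.0859]
tcp_rot: [0.998, 0.067, -0.0, -0.001]
contact_force: [0.4, -0.1, -8.9]
opening: 0.153
finger_force: 78.1
top psi -0.0347 len 0.2547 n546 (362, 159, 29, 29)
innov -0.0108
side psi -0.0230 len 0.2504 n519 (345, 163, 25, 33)
innov 0.0020
t 10.55 gap 0.000 tilt cmd 0.0025 meas 0.0019 0.0022 | y cmd -0.3013 meas -0.3014 -0.3012 mdl -0.3013 | x psi -0.0325 dpsi 0.001 b -0.0017 | pcmd-pmeas mm [-0.2 -0.1 -0.3] F [-0.4 -0.5 -8.4]
tau 3.0 pin [ 0.6215 -0.2243  0.0864] yaw 0.135
plan [[0.01,-0.1,0.02,-0.0004,0.0006,0.0001],[0.04,-0.27,0.02,-0.005,0.0006,0.0002],[0.07,-0.49,0.02,-0.0075,0.0006,0.0002],[0.11,-0.75,0.02,-0.008,0.0006,0.0003]] -> psi -0.014 dpsi 0.031 tau 3.40
```

```bash
python3 -m crank '[[0,-0.1,0,0.001,0,0],[0.05,-0.25,0,-0.004,0,0],[0.05,-0.5,0,-0.0065,0,0],[0.1,-0.75,0,-0.007,0,0]]' && python3 est.py '[[0,-0.1,0,0.001,0,0],[0.05,-0.25,0,-0.004,0,0],[0.05,-0.5,0,-0.0065,0,0],[0.1,-0.75,0,-0.007,0,0]]' 4 go
```

```text
time: 10.95
eef_pos: [0.4871, -0.2348, 0.0859]
tcp_rot: [0.998, 0.067, 0.0, 0.002]
contact_force: [-0.2, -0.0, -9.2]
opening: 0.157
finger_force: 78.1
top psi -0.0249 len 0.2544 n536 (360, 159, 29, 29)
innov -0.0134
t 11.00 gap -0.000 tilt cmd -0.0045 meas -0.0048 -0.0043 | y cmd -0.2938 meas -0.2936 -0.2931 mdl -0.2938 | x psi -0.0282 dpsi -0.117 b -0.0023 | pcmd-pmeas mm [-0.1 -0.6 -0.3] F [ 0.6  0.1 -8.9]
tau 3.4 pin [ 0.6213 -0.2162  0.0863] yaw 0.135
plan [[0.05,-0.33,0.02,0.0168,0.0006,0.0004],[0.11,-0.7,0.02,0.0051,0.0006,0.0006],[0.17,-1.14,0.01,0.0009,0.0006,0.0007],[0.24,-1.64,0.01,-0.0004,0.0006,0.0009]] -> psi -0.018 dpsi 0.036 tau 3.80
```

```bash
sed -i 's/    u=-.16\*xp\[0\]-.10\*xp\[1\]/    vr=(g(t2)-g(t2-.1))\/.1 if mode=="go" else 0\n    u=-.16*xp[0]-.10*(xp[1]-ml*(yl[1]-vr))/' est.py; python3 -m crank '[[0.05,-0.35,0,0.006,0,0],[0.1,-0.7,0,0.005,0,0.0005],[0.15,-1.15,0,0.003,0,0.0005],[0.25,-1.65,0,0.001,0,0.001]]' && python3 est.py '[[0.05,-0.35,0,0.006,0,0],[0.1,-0.7,0,0.005,0,0.0005],[0.15,-1.15,0,0.003,0,0.0005],[0.25,-1.65,0,0.001,0,0.001]]' 4 go
```

```text
time: 11.4
eef_pos: [0.4874, -0.2181, 0.0858]
tcp_rot: [0.998, 0.067, 0.0, 0.002]
contact_force: [1.1, 0.5, -8.7]
opening: 0.154
finger_force: 78.1
top psi -0.0331 len 0.2541 n537 (352, 159, 29, 29)
innov -0.0043
t 11.45 gap 0.000 tilt cmd -0.0035 meas -0.0040 -0.0029 | y cmd -0.2774 meas -0.2772 -0.2762 mdl -0.2774 | x psi -0.0405 dpsi -0.229 b -0.0026 | pcmd-pmeas mm [-0.1 -1.2 -0.2] F [ 0.1  1.3 -9.5]
tau 3.8 pin [ 0.6216 -0.1991  0.0861] yaw 0.134
plan [[0.07,-0.55,0.01,0.006,0.0006,0.0001],[0.16,-1.17,0.01,0.0073,0.0006,0.0003],[0.26,-1.85,0.01,0.0065,0.0006,0.0006],[0.36,-2.59,0.0,0.0053,0.0006,0.0008]] -> psi -0.048 dpsi 0.006 tau 4.20
```

```bash
python3 -m crank '[[0.05,-0.55,0,0.008,0,0],[0.15,-1.15,0,0.01,0,0.0005],[0.25,-1.85,0,0.009,0,0.0005],[0.35,-2.6,0,0.007,0,0.001]]' && python3 est.py '[[0.05,-0.55,0,0.008,0,0],[0.15,-1.15,0,0.01,0,0.0005],[0.25,-1.85,0,0.009,0,0.0005],[0.35,-2.6,0,0.007,0,0.001]]' 4 go
```

```text
time: 11.85
eef_pos: [0.4874, -0.1917, 0.0857]
tcp_rot: [0.998, 0.066, -0.0, -0.001]
contact_force: [-0.7, -0.4, -9.0]
opening: 0.156
finger_force: 78.2
top psi -0.0398 len 0.2543 n534 (342, 159, 28, 29)
innov 0.0031
t 11.90 gap 0.000 tilt cmd 0.0035 meas 0.0030 0.0047 | y cmd -0.2515 meas -0.2512 -0.2497 mdl -0.2516 | x psi -0.0473 dpsi -0.256 b -0.0024 | pcmd-pmeas mm [ 0.1 -1.8 -0.1] F [-0.3  1.7 -8.6]
tau 4.2 pin [ 0.6214 -0.1723  0.0859] yaw 0.133
plan [[0.12,-0.79,0.01,-0.0066,0.0006,0.0001],[0.24,-1.64,0.01,-0.0065,0.0006,0.0004],[0.37,-2.55,0.01,-0.0058,0.0006,0.0007],[0.51,-3.52,0.01,-0.0049,0.0006,0.0011]] -> psi -0.037 dpsi 0.017 tau 4.60
```

```bash
sed -i 's/-.11\*acc/-.088*acc/' est.py; python3 -m crank '[[0.1,-0.8,0,-0.004,0,0],[0.25,-1.65,0,-0.004,0,0.0005],[0.35,-2.55,0,-0.004,0,0.001],[0.5,-3.5,0,-0.004,0,0.001]]' && python3 est.py '[[0.1,-0.8,0,-0.004,0,0],[0.25,-1.65,0,-0.004,0,0.0005],[0.35,-2.55,0,-0.004,0,0.001],[0.5,-3.5,0,-0.004,0,0.001]]' 4 go
```

```text
time: 12.3
eef_pos: [0.4877, -0.1561, 0.0858]
tcp_rot: [0.998, 0.066, -0.0, 0.0]
contact_force: [-0.7, 0.5, -8.3]
opening: 0.15
finger_force: 78.3
top psi -0.0398 len 0.2550 n533 (328, 158, 28, 30)
innov -0.0077
t 12.35 gap 0.000 tilt cmd -0.0005 meas -0.0009 0.0011 | y cmd -0.2166 meas -0.2159 -0.2143 mdl -0.2167 | x psi -0.0514 dpsi -0.377 b -0.0028 | pcmd-pmeas mm [ 0.  -2.3 -0.1] F [-0.1  2.3 -8. ]
tau 4.6 pin [ 0.6218 -0.1367  0.0861] yaw 0.132
plan [[0.15,-1.03,0.01,0.0042,0.0006,0.0004],[0.3,-2.09,0.01,0.0058,0.0006,0.0008],[0.45,-3.19,0.01,0.0053,0.0006,0.0012],[0.61,-4.32,0.01,0.0045,0.0006,0.0016]] -> psi -0.049 dpsi 0.031 tau 5.00
```

```bash
python3 -m crank '[[0.15,-1.05,0,0.0065,0,0.0005],[0.3,-2.1,0,0.0085,0,0.001],[0.45,-3.2,0,0.0075,0,0.001],[0.6,-4.3,0,0.0065,0,0.0015]]' && python3 est.py '[[0.15,-1.05,0,0.0065,0,0.0005],[0.3,-2.1,0,0.0085,0,0.001],[0.45,-3.2,0,0.0075,0,0.001],[0.6,-4.3,0,0.0065,0,0.0015]]' 4 go
```

```text
time: 12.75
eef_pos: [0.488, -0.1125, 0.0858]
tcp_rot: [0.998, 0.065, -0.0, -0.003]
contact_force: [0.3, 0.1, -9.7]
opening: 0.155
finger_force: 78.5
top psi -0.0492 len 0.2548 n534 (310, 158, 28, 30)
innov -0.0046
t 12.80 gap 0.000 tilt cmd 0.0060 meas 0.0055 0.0077 | y cmd -0.1738 meas -0.1730 -0.1712 mdl -0.1739 | x psi -0.0618 dpsi -0.412 b -0.0030 | pcmd-pmeas mm [ 0.2 -2.6 -0.1] F [-0.4  1.4 -9.1]
tau 5.0 pin [ 0.622  -0.0932  0.086 ] yaw 0.130
plan [[0.18,-1.2,0.02,-0.0021,0.0007,0.0005],[0.34,-2.4,0.03,-0.0014,0.0007,0.0009],[0.51,-3.63,0.03,-0.0013,0.0007,0.0014],[0.69,-4.88,0.04,-0.0013,0.0007,0.0018]] -> psi -0.049 dpsi 0.044 tau 5.40
```

```bash
python3 -m crank '[[0.2,-1.2,0,0.003,0,0.0005],[0.35,-2.4,0,0.003,0,0.001],[0.5,-3.65,0,0.0025,0,0.0015],[0.7,-4.9,0,0.001,0,0.002]]' && python3 est.py '[[0.2,-1.2,0,0.003,0,0.0005],[0.35,-2.4,0,0.003,0,0.001],[0.5,-3.65,0,0.0025,0,0.0015],[0.7,-4.9,0,0.001,0,0.002]]' 4 go
```

```text
time: 13.2
eef_pos: [0.4885, -0.0629, 0.0861]
tcp_rot: [0.998, 0.064, -0.0, -0.003]
contact_force: [-0.0, 1.2, -8.6]
opening: 0.152
finger_force: 78.7
top psi -0.0469 len 0.2543 n525 (291, 158, 27, 29)
innov -0.0083
t 13.25 gap -0.000 tilt cmd 0.0070 meas 0.0066 0.0088 | y cmd -0.1250 meas -0.1241 -0.1222 mdl -0.1251 | x psi -0.0593 dpsi -0.429 b -0.0035 | pcmd-pmeas mm [ 0.1 -2.8 -0.1] F [-0.2  2.  -7.8]
tau 5.4 pin [ 0.6226 -0.0437  0.0863] yaw 0.128
plan [[0.16,-1.25,0.05,-0.0035,0.0007,0.0003],[0.34,-2.53,0.06,-0.0021,0.0007,0.0007],[0.51,-3.82,0.07,-0.0012,0.0007,0.0012],[0.69,-5.11,0.08,-0.0007,0.0007,0.0016]] -> psi -0.045 dpsi 0.047 tau 5.80
```

```bash
python3 -m crank '[[0.15,-1.25,0,0.001,0,0.0005],[0.35,-2.55,0,0.002,0,0.0005],[0.5,-3.8,0,0.002,0,0.001],[0.7,-5.1,0,0.002,0,0.0015]]' && python3 est.py '[[0.15,-1.25,0,0.001,0,0.0005],[0.35,-2.55,0,0.002,0,0.0005],[0.5,-3.8,0,0.002,0,0.001],[0.7,-5.1,0,0.002,0,0.0015]]' 4 go
```

```text
time: 13.65
eef_pos: [0.489, -0.0114, 0.0864]
tcp_rot: [0.998, 0.063, -0.0, -0.004]
contact_force: [-0.0, -0.1, -8.5]
opening: 0.154
finger_force: 78.9
top psi -0.0394 len 0.2549 n519 (271, 157, 28, 30)
innov -0.0032
t 13.70 gap 0.000 tilt cmd 0.0090 meas 0.0086 0.0109 | y cmd -0.0742 meas -0.0733 -0.0715 mdl -0.0743 | x psi -0.0516 dpsi -0.428 b -0.0037 | pcmd-pmeas mm [ 0.1 -2.8 -0.2] F [-0.4  2.4 -9.2]
tau 5.8 pin [0.6232 0.0075 0.0868] yaw 0.127
plan [[0.16,-1.3,0.09,-0.0057,0.0007,0.0006],[0.34,-2.58,0.1,-0.0044,0.0007,0.001],[0.51,-3.85,0.11,-0.0031,0.0007,0.0015],[0.68,-5.1,0.12,-0.002,0.0007,0.0019]] -> psi -0.034 dpsi 0.045 tau 6.20
```

```bash
python3 -m crank '[[0.15,-1.3,0,-0.003,0,0.0005],[0.35,-2.6,0.05,-0.002,0,0.001],[0.5,-3.85,0.05,-0.0015,0,0.0015],[0.7,-5.1,0.1,-0.001,0,0.002]]' && python3 est.py '[[0.15,-1.3,0,-0.003,0,0.0005],[0.35,-2.6,0.05,-0.002,0,0.001],[0.5,-3.85,0.05,-0.0015,0,0.0015],[0.7,-5.1,0.1,-0.001,0,0.002]]' 4 go
```

```text
time: 14.1
eef_pos: [0.4895, 0.04, 0.0858]
tcp_rot: [0.998, 0.062, -0.0, -0.004]
contact_force: [1.1, 0.1, -7.9]
opening: 0.152
finger_force: 79.1
top psi -0.0304 len 0.2542 n518 (252, 157, 28, 29)
innov -0.0014
t 14.15 gap 0.000 tilt cmd 0.0080 meas 0.0076 0.0097 | y cmd -0.0235 meas -0.0226 -0.0210 mdl -0.0236 | x psi -0.0432 dpsi -0.432 b -0.0037 | pcmd-pmeas mm [-0.  -2.6 -0.1] F [-0.2  0.9 -9.2]
tau 6.2 pin [0.6238 0.0585 0.0862] yaw 0.125
plan [[0.14,-1.24,0.03,-0.0016,0.0007,0.0004],[0.3,-2.44,0.04,0.0005,0.0007,0.0008],[0.46,-3.61,0.05,0.0014,0.0007,0.0012],[0.61,-4.75,0.06,0.0019,0.0007,0.0016]] -> psi -0.033 dpsi 0.041 tau 6.60
```

```bash
python3 -m crank '[[0.15,-1.25,0,0,0,0.0005],[0.3,-2.45,0.05,0.002,0,0.001],[0.45,-3.6,0.05,0.003,0,0.001],[0.6,-4.75,0.05,0.0035,0,0.0015]]' && python3 est.py '[[0.15,-1.25,0,0,0,0.0005],[0.3,-2.45,0.05,0.002,0,0.001],[0.45,-3.6,0.05,0.003,0,0.001],[0.6,-4.75,0.05,0.0035,0,0.0015]]' 4 go
```

```text
time: 14.55
eef_pos: [0.4896, 0.0878, 0.0857]
tcp_rot: [0.998, 0.062, -0.0, -0.006]
contact_force: [0.6, -0.4, -8.2]
opening: 0.155
finger_force: 79.1
top psi -0.0258 len 0.2546 n530 (233, 156, 29, 30)
innov 0.0038
t 14.60 gap 0.000 tilt cmd 0.0115 meas 0.0111 0.0130 | y cmd 0.0238 meas 0.0246 0.0260 mdl 0.0237 | x psi -0.0368 dpsi -0.374 b -0.0035 | pcmd-pmeas mm [-0.1 -2.3 -0.3] F [ 0.6  2.4 -9.2]
tau 6.6 pin [0.6239 0.1059 0.0863] yaw 0.123
plan [[0.15,-1.11,0.02,-0.0053,0.0007,0.0005],[0.29,-2.16,0.03,-0.0041,0.0007,0.0009],[0.43,-3.18,0.05,-0.0029,0.0007,0.0012],[0.55,-4.14,0.06,-0.002,0.0007,0.0016]] -> psi -0.023 dpsi 0.040 tau 7.00
```

```bash
python3 -m crank '[[0.15,-1.1,0,-0.0045,0,0.0005],[0.3,-2.15,0,-0.003,0,0.001],[0.45,-3.2,0.05,-0.002,0,0.001],[0.55,-4.15,0.05,-0.001,0,0.0015]]' && python3 est.py '[[0.15,-1.1,0,-0.0045,0,0.0005],[0.3,-2.15,0,-0.003,0,0.001],[0.45,-3.2,0.05,-0.002,0,0.001],[0.55,-4.15,0.05,-0.001,0,0.0015]]' 4 go
```

```text
time: 15.0
eef_pos: [0.4899, 0.1296, 0.0856]
tcp_rot: [0.998, 0.061, -0.0, -0.005]
contact_force: [0.2, 0.6, -8.8]
opening: 0.152
finger_force: 79.1
top psi -0.0170 len 0.2552 n527 (218, 156, 28, 29)
innov 0.0031
t 15.05 gap 0.000 tilt cmd 0.0105 meas 0.0102 0.0117 | y cmd 0.0651 meas 0.0658 0.0670 mdl 0.0650 | x psi -0.0264 dpsi -0.315 b -0.0034 | pcmd-pmeas mm [-0.1 -1.9 -0.2] F [ 0.6  1.6 -8. ]
tau 7.0 pin [0.6243 0.1472 0.0862] yaw 0.122
plan [[0.12,-0.9,0.02,-0.0034,0.0007,0.0004],[0.23,-1.76,0.03,-0.002,0.0007,0.0007],[0.34,-2.56,0.03,-0.001,0.0007,0.001],[0.43,-3.3,0.04,-0.0003,0.0007,0.0012]] -> psi -0.016 dpsi 0.034 tau 7.40
```

```bash
python3 -m crank '[[0.1,-0.9,0,-0.0035,0,0.0005],[0.25,-1.75,0.05,-0.002,0,0.0005],[0.35,-2.55,0.05,-0.001,0,0.001],[0.45,-3.3,0.05,0,0,0.001]]' && python3 est.py '[[0.1,-0.9,0,-0.0035,0,0.0005],[0.25,-1.75,0.05,-0.002,0,0.0005],[0.35,-2.55,0.05,-0.001,0,0.001],[0.45,-3.3,0.05,0,0,0.001]]' 4 go
```

```text
time: 15.45
eef_pos: [0.4904, 0.1627, 0.0854]
tcp_rot: [0.998, 0.06, -0.0, -0.005]
contact_force: [0.1, -1.1, -8.6]
opening: 0.154
finger_force: 79.1
top psi -0.0084 len 0.2549 n539 (206, 155, 28, 30)
innov 0.0082
t 15.50 gap -0.000 tilt cmd 0.0105 meas 0.0101 0.0113 | y cmd 0.0979 meas 0.0984 0.0993 mdl 0.0979 | x psi -0.0150 dpsi -0.227 b -0.0029 | pcmd-pmeas mm [-0.2 -1.4 -0.3] F [ 0.2  0.4 -8.4]
tau 7.4 pin [0.6249 0.1799 0.0861] yaw 0.121
plan [[0.07,-0.68,-0.0,-0.0046,0.0007,0.0005],[0.15,-1.3,0.01,-0.0037,0.0007,0.0007],[0.23,-1.86,0.01,-0.0027,0.0007,0.0009],[0.29,-2.36,0.02,-0.002,0.0007,0.0011]] -> psi -0.005 dpsi 0.025 tau 7.80
```

```bash
python3 -m crank '[[0.05,-0.7,0,-0.0055,0,0.0005],[0.15,-1.3,0,-0.0045,0,0.0005],[0.25,-1.85,0,-0.0035,0,0.001],[0.3,-2.35,0,-0.0025,0,0.001]]' && python3 est.py '[[0.05,-0.7,0,-0.0055,0,0.0005],[0.15,-1.3,0,-0.0045,0,0.0005],[0.25,-1.85,0,-0.0035,0,0.001],[0.3,-2.35,0,-0.0025,0,0.001]]' 4 go both
```

```text
time: 15.9
eef_pos: [0.4906, 0.1862, 0.0857]
tcp_rot: [0.998, 0.06, -0.0, -0.004]
contact_force: [-0.2, -0.0, -8.3]
opening: 0.151
finger_force: 79.1
top psi -0.0043 len 0.2542 n533 (197, 155, 29, 30)
innov 0.0029
side psi 0.0074 len 0.2495 n400 (248, 113, 21, 30)
innov 0.0084
t 16.00 gap 0.000 tilt cmd 0.0080 meas 0.0076 0.0077 | y cmd 0.1213 meas 0.1215 0.1217 mdl 0.1213 | x psi -0.0136 dpsi -0.151 b -0.0024 | pcmd-pmeas mm [-0.3 -0.4 -0.3] F [-0.3  0.  -8.3]
tau 7.8 pin [0.6251 0.2025 0.0863] yaw 0.120
plan [[0.05,-0.45,0.02,-0.0018,0.0007,0.0002],[0.09,-0.83,0.02,-0.001,0.0007,0.0003],[0.14,-1.15,0.03,-0.0006,0.0007,0.0005],[0.17,-1.42,0.03,-0.0004,0.0007,0.0005]] -> psi -0.005 dpsi 0.021 tau 8.20
```

```bash
python3 -m crank '[[0.05,-0.45,0,-0.002,0,0],[0.1,-0.85,0,-0.001,0,0.0005],[0.15,-1.15,0,-0.001,0,0.0005],[0.15,-1.4,0,-0.001,0,0.0005]]' && python3 est.py '[[0.05,-0.45,0,-0.002,0,0],[0.1,-0.85,0,-0.001,0,0.0005],[0.15,-1.15,0,-0.001,0,0.0005],[0.15,-1.4,0,-0.001,0,0.0005]]' 5 go
```

```text
time: 16.4
eef_pos: [0.4904, 0.2, 0.0858]
tcp_rot: [0.998, 0.06, -0.0, -0.003]
contact_force: [-0.6, 0.4, -9.1]
opening: 0.152
finger_force: 79.1
top psi -0.0099 len 0.2540 n537 (191, 155, 29, 30)
innov -0.0039
t 16.45 gap 0.000 tilt cmd 0.0070 meas 0.0065 0.0069 | y cmd 0.1352 meas 0.1352 0.1356 mdl 0.1352 | x psi -0.0129 dpsi -0.094 b -0.0026 | pcmd-pmeas mm [-0.2 -0.4 -0.2] F [ 0.2  0.7 -8.3]
tau 8.2 pin [0.6249 0.2164 0.0863] yaw 0.119
plan [[0.05,-0.24,0.03,0.0026,0.0007,0.0001],[0.07,-0.4,0.03,0.0028,0.0007,0.0002],[0.08,-0.53,0.03,0.0018,0.0007,0.0002],[0.1,-0.61,0.03,0.0006,0.0007,0.0003],[0.1,-0.67,0.03,-0.0006,0.0007,0.0003]] -> psi -0.010 dpsi 0.017 tau 8.70
```

```bash
python3 -m crank '[[0.05,-0.25,0,0.0025,0,0],[0.05,-0.4,0,0.003,0,0],[0.1,-0.55,0,0.002,0,0],[0.1,-0.6,0,0.001,0,0.0005],[0.1,-0.65,0,-0.0005,0,0.0005]]' && python3 est.py '[[0.05,-0.25,0,0.0025,0,0],[0.05,-0.4,0,0.003,0,0],[0.1,-0.55,0,0.002,0,0],[0.1,-0.6,0,0.001,0,0.0005],[0.1,-0.65,0,-0.0005,0,0.0005]]' 5 go both
python3 - <<'E'
from h import *
p,d,*_=cam("top"); cv2.imwrite("pics/c3.png",cv2.resize(p[100:260,150:330],None,fx=3,fy=3,interpolation=cv2.INTER_CUBIC))
E
```

```text
time: 16.95
eef_pos: [0.4906, 0.2063, 0.0859]
tcp_rot: [0.998, 0.059, -0.0, -0.003]
contact_force: [-0.8, -0.2, -8.8]
opening: 0.156
finger_force: 79.1
top psi 0.0004 len 0.2550 n528 (189, 155, 29, 30)
innov 0.0113
side psi 0.0213 len 0.2509 n391 (244, 111, 22, 29)
innov 0.0105
t 17.05 gap 0.000 tilt cmd 0.0065 meas 0.0058 0.0060 | y cmd 0.1416 meas 0.1414 0.1415 mdl 0.1416 | x psi 0.0098 dpsi 0.067 b -0.0016 | pcmd-pmeas mm [-0.2  0.1 -0.2] F [ 1.2 -0.2 -7.8]
tau 8.7 pin [0.6251 0.2224 0.0863] yaw 0.119
plan [[0.01,-0.05,0.03,-0.0128,0.0007,-0.0002],[0.01,-0.06,0.03,-0.0145,0.0007,-0.0002],[0.01,-0.06,0.03,-0.0133,0.0007,-0.0002],[0.02,-0.06,0.03,-0.0111,0.0007,-0.0002],[0.06,-0.06,0.03,-0.0091,0.0007,-0.0002]] -> psi 0.028 dpsi -0.016 tau 9.20
```

View pics/c3.png

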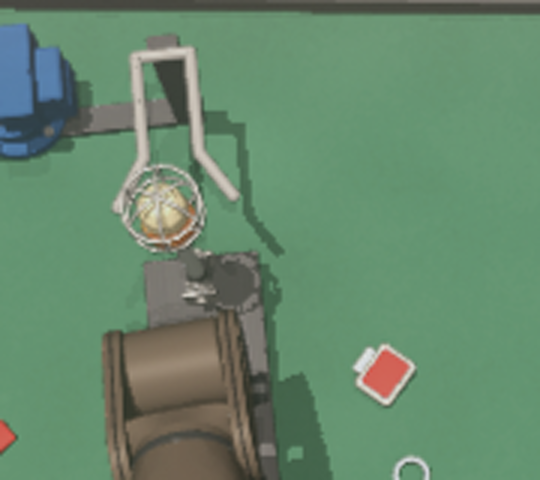

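The head sits in front of the vise yoke's mouth at (165,210) in the crop, and the way in is clear.

```bash
python3 -m crank '[[0,-0.05,0,-0.016,0,0],[0,-0.05,0,-0.017,0,0],[0,-0.05,0,-0.014,0,0],[0,-0.05,0,-0.011,0,0]]' && python3 est.py '[[0,-0.05,0,-0.016,0,0],[0,-0.05,0,-0.017,0,0],[0,-0.05,0,-0.014,0,0],[0,-0.05,0,-0.011,0,0]]' 4 go
```

```text
time: 17.5
eef_pos: [0.4905, 0.2069, 0.0859]
tcp_rot: [0.998, 0.059, 0.0, 0.002]
contact_force: [-0.7, -0.1, -8.7]
opening: 0.155
finger_force: 79.1
top psi 0.0252 len 0.2548 n532 (192, 155, 28, 29)
innov 0.0038
t 17.55 gap 0.050 tilt cmd -0.0045 meas -0.0047 -0.0047 | y cmd 0.1421 meas 0.1421 0.1419 mdl 0.1421 | x psi 0.0237 dpsi -0.034 b -0.0015 | pcmd-pmeas mm [-0.2  0.2 -0.2] F [-0.2 -0.4 -8.4]
tau 9.2 pin [0.6251 0.2229 0.0863] yaw 0.119
plan [[0.19,-0.01,0.03,0.0057,0.0007,-0.0002],[0.41,-0.01,0.03,0.007,0.0007,-0.0002],[0.73,-0.01,0.03,0.007,0.0007,-0.0002],[1.17,-0.01,0.03,0.0066,0.0007,-0.0002]] -> psi 0.011 dpsi -0.019 tau 9.60
```

```bash
python3 -m crank '[[0.15,0,0,0.0055,0,0],[0.4,0,0,0.007,0,0],[0.75,0,0,0.007,0,0],[1.15,0,0,0.0065,0,0]]' && python3 est.py '[[0.15,0,0,0.0055,0,0],[0.4,0,0,0.007,0,0],[0.75,0,0,0.007,0,0],[1.15,0,0,0.0065,0,0]]' 4 go
```

```text
time: 17.95
eef_pos: [0.5024, 0.2082, 0.0859]
tcp_rot: [0.998, 0.059, 0.0, -0.001]
contact_force: [0.5, -0.3, -8.9]
opening: 0.156
finger_force: 79.1
top psi 0.0284 len 0.2550 n535 (192, 150, 28, 30)
innov 0.0183
t 18.00 gap 0.000 tilt cmd 0.0020 meas 0.0015 0.0015 | y cmd 0.1420 meas 0.1417 0.1417 mdl 0.1420 | x psi 0.0299 dpsi 0.043 b -0.0005 | pcmd-pmeas mm [-1.5  0.1 -0.5] F [ 0.6 -0.5 -8.1]
tau 9.6 pin [0.6378 0.2243 0.0868] yaw 0.119
plan [[0.58,-0.01,0.03,-0.0104,0.0007,-0.0002],[1.24,-0.01,0.03,-0.0112,0.0007,-0.0002],[1.99,-0.01,0.03,-0.0094,0.0007,-0.0002],[2.83,-0.01,0.03,-0.0072,0.0007,-0.0002]] -> psi 0.037 dpsi -0.020 tau 10.00
```

```bash
python3 -m crank '[[0.6,0,0,-0.013,0,0],[1.25,0,0,-0.014,0,0],[2,0,0,-0.012,0,0],[2.85,0,0,-0.008,0,0]]' && python3 est.py '[[0.6,0,0,-0.013,0,0],[1.25,0,0,-0.014,0,0],[2,0,0,-0.012,0,0],[2.85,0,0,-0.008,0,0]]' 4 go
```

```text
time: 18.4
eef_pos: [0.5309, 0.2118, 0.0858]
tcp_rot: [0.998, 0.059, 0.0, 0.003]
contact_force: [0.7, 0.1, -9.0]
opening: 0.152
finger_force: 79.1
top psi 0.0375 len 0.2549 n534 (192, 139, 28, 30)
innov 0.0063
t 18.45 gap 0.000 tilt cmd -0.0060 meas -0.0062 -0.0060 | y cmd 0.1418 meas 0.1418 0.1414 mdl 0.1418 | x psi 0.0356 dpsi -0.037 b -0.0001 | pcmd-pmeas mm [-2.7  0.  -0.6] F [ 2.1 -1.9 -8. ]
tau 10.0 pin [0.6673 0.2277 0.0872] yaw 0.119
plan [[0.87,-0.01,0.03,0.0045,0.0007,-0.0002],[1.79,-0.01,0.03,0.0057,0.0007,-0.0002],[2.73,-0.01,0.03,0.0058,0.0007,-0.0002],[3.65,-0.01,0.03,0.0057,0.0007,-0.0002]] -> psi 0.021 dpsi -0.027 tau 10.40
```

```bash
python3 -m crank '[[0.85,0,0,0.002,0,0],[1.8,0,0,0.004,0,0],[2.75,0,0,0.005,0,0],[3.65,0,0,0.005,0,0]]' && python3 est.py '[[0.85,0,0,0.002,0,0],[1.8,0,0,0.004,0,0],[2.75,0,0,0.005,0,0],[3.65,0,0,0.005,0,0]]' 4 go
```

```text
time: 18.85
eef_pos: [0.5675, 0.2159, 0.0859]
tcp_rot: [0.998, 0.059, 0.0, 0.001]
contact_force: [-0.0, 0.8, -9.1]
opening: 0.154
finger_force: 79.1
top psi 0.0211 len 0.2544 n531 (189, 126, 29, 29)
innov 0.0052
t 18.90 gap 0.000 tilt cmd -0.0010 meas -0.0015 -0.0014 | y cmd 0.1415 meas 0.1412 0.1410 mdl 0.1415 | x psi 0.0195 dpsi -0.028 b 0.0001 | pcmd-pmeas mm [-2.9  0.1 -0.7] F [ 2.3 -0.1 -7.1]
tau 10.4 pin [0.7037 0.232  0.0872] yaw 0.118
plan [[0.89,-0.01,0.03,0.0007,0.0007,-0.0002],[1.72,-0.01,0.03,0.0007,0.0007,-0.0002],[2.48,-0.01,0.02,0.0005,0.0007,-0.0002],[3.14,-0.01,0.02,0.0004,0.0007,-0.0002]] -> psi 0.011 dpsi -0.014 tau 10.80
```

```bash
python3 -m crank '[[0.9,0,0,0,0,0],[1.7,0,0,0,0,0],[2.5,0,0,0,0,0],[3.15,0,0,0,0,0]]' && python3 est.py '[[0.9,0,0,0,0,0],[1.7,0,0,0,0,0],[2.5,0,0,0,0,0],[3.15,0,0,0,0,0]]' 4 go both
```

```text
time: 19.3
eef_pos: [0.5986, 0.2197, 0.0859]
tcp_rot: [0.998, 0.059, 0.0, 0.001]
contact_force: [-0.0, 0.1, -8.0]
opening: 0.152
finger_force: 79.1
top psi 0.0140 len 0.2542 n536 (187, 114, 29, 30)
innov 0.0047
side psi 0.0296 len 0.2499 n364 (266, 99, 20, 28)
innov 0.0075
t 19.40 gap 0.000 tilt cmd -0.0010 meas -0.0015 -0.0015 | y cmd 0.1412 meas 0.1410 0.1409 mdl 0.1412 | x psi 0.0173 dpsi 0.012 b 0.0007 | pcmd-pmeas mm [-1.4  0.1 -0.5] F [-0.1  0.7 -8.6]
tau 10.8 pin [0.7335 0.2357 0.0867] yaw 0.119
plan [[0.54,-0.01,0.02,-0.0036,0.0007,-0.0002],[0.98,-0.01,0.02,-0.0038,0.0007,-0.0002],[1.31,-0.01,0.02,-0.0031,0.0007,-0.0002],[1.53,-0.01,0.02,-0.0022,0.0007,-0.0002]] -> psi 0.018 dpsi -0.012 tau 11.20
```

```bash
python3 -m crank '[[0.55,0,0,-0.0035,0,0],[1,0,0,-0.004,0,0],[1.3,0,0,-0.003,0,0],[1.5,0,0,-0.002,0,0]]' && python3 est.py '[[0.55,0,0,-0.0035,0,0],[1,0,0,-0.004,0,0],[1.3,0,0,-0.003,0,0],[1.5,0,0,-0.002,0,0]]' 5 go
```

```text
time: 19.8
eef_pos: [0.613, 0.2215, 0.0859]
tcp_rot: [0.998, 0.059, 0.0, 0.002]
contact_force: [-0.4, -0.6, -8.1]
opening: 0.155
finger_force: 79.1
top psi -0.0018 len 0.2537 n546 (185, 109, 29, 30)
innov -0.0193
t 19.85 gap 0.000 tilt cmd -0.0030 meas -0.0034 -0.0034 | y cmd 0.1411 meas 0.1409 0.1408 mdl 0.1411 | x psi -0.0050 dpsi -0.076 b -0.0003 | pcmd-pmeas mm [-0.8  0.2 -0.4] F [ 1.1 -0.2 -8.4]
tau 11.2 pin [0.7477 0.2374 0.0865] yaw 0.119
plan [[0.15,-0.01,0.02,0.0117,0.0007,-0.0002],[0.2,-0.01,0.02,0.0126,0.0007,-0.0002],[0.21,-0.01,0.02,0.0107,0.0007,-0.0002],[0.21,-0.01,0.02,0.0084,0.0007,-0.0002],[0.21,-0.01,0.02,0.0067,0.0007,-0.0002]] -> psi -0.021 dpsi 0.012 tau 11.50
```

```bash
python3 -m crank '[[0.1,0,0.1,0.0115,0,0],[0.1,0,0.4,0.0125,0,0],[0.1,0,0.8,0.0105,0,0],[0.1,0,1.3,0.008,0,0],[0.1,0,1.8,0.005,0,0],[0.1,0,2.3,0.0035,0,0],[0.1,0,2.8,0.0035,0,0],[0.1,0,3.3,0.0035,0,0],[0.1,0,3.7,0.0035,0,0],[0.1,0,3.9,0.0035,0,0]]' && python3 est.py '[[0.1,0,0.1,0.0115,0,0],[0.1,0,0.4,0.0125,0,0],[0.1,0,0.8,0.0105,0,0],[0.1,0,1.3,0.008,0,0],[0.1,0,1.8,0.005,0,0],[0.1,0,2.3,0.0035,0,0],[0.1,0,2.8,0.0035,0,0],[0.1,0,3.3,0.0035,0,0],[0.1,0,3.7,0.0035,0,0],[0.1,0,3.9,0.0035,0,0]]' 2 hold both
```

```text
time: 20.85
eef_pos: [0.6134, 0.2213, 0.0462]
tcp_rot: [0.998, 0.059, -0.001, 0.0]
contact_force: [-0.7, 0.5, -9.3]
opening: 0.152
finger_force: 79.1
top psi -0.0440 len 0.2545 n504 (184, 115, 28, 29)
innov -0.0177
side psi -0.0288 len 0.2504 n351 (265, 107, 20, 28)
innov 0.0099
t 20.95 gap 0.000 tilt cmd 0.0005 meas -0.0001 -0.0000 | y cmd 0.1410 meas 0.1407 0.1408 mdl 0.1410 | x psi -0.0452 dpsi -0.049 b -0.0000 | pcmd-pmeas mm [-0.   0.2  0.2] F [ 0.8 -0.1 -9.3]
tau 11.5 pin [0.7479 0.2374 0.0467] yaw 0.119
plan [[0.11,-0.02,-3.88,0.0117,0.0007,-0.0002],[0.11,-0.02,-3.88,0.0119,0.0007,-0.0002]] -> psi -0.052 dpsi -0.015 tau 11.50
```

```bash
python3 -m crank '[[0,0,0.1,0,0,0],[0,0,0.2,0,0,0],[0,0,0.28,0,0,0],[0,0,0.35,0,0,0],[0,0,0.4,0,0,0],[0,0,0.43,0,0,0],[0,0,0.46,0,0,0],[0,0,0.46,0,0,0],[0,0,0.46,0,0,0]]'
python3 - <<'E'
from h import *
s=ctrl.get_state(); T=R.from_quat(s["tcp_rot"]).as_matrix(); print(s["eef_pos"],T[2].round(4),s["contact_force"],s["wrist_torque"])
print(lean(cam("top"),s)[:3])
E
```

```text
time: 21.85
eef_pos: [0.6137, 0.2214, 0.0423]
tcp_rot: [0.998, 0.059, -0.0, -0.0]
contact_force: [-0.4, 0.1, -8.0]
opening: 0.156
finger_force: 79.1
[0.61365376 0.22140534 0.04225519] [-1.e-04 -0.e+00 -1.e+00] [-0.39446366  0.1438828  -7.97861542] [-0.03456381 -0.02359908 -0.00117474]
(np.float64(-0.07576670810437326), np.float64(0.2529653719492605), 500)
```

```bash
python3 -m crank '[[0,0,0.03,0,0,0],[0,0,0.06,0,0,0],[0,0,0.08,0,0,0],[0,0,0.08,0,0,0]]' | grep -E "eef|contact" && python3 -m crank '[[0,0,0.03,0,0,0],[0,0,0.05,0,0,0],[0,0,0.05,0,0,0]]' | grep -E "eef|contact"
```

```text
eef_pos: [0.6137, 0.2214, 0.0415]
contact_force: [-0.6, -0.4, -8.7]
eef_pos: [0.6137, 0.2214, 0.0415]
contact_force: [-2.0, -0.7, -5.2]
```

```bash
python3 -m crank '[[0,0,0.03,0,0,0],[0,0,0.05,0,0,0],[0,0,0.05,0,0,0]]' | grep -E "eef|contact" && python3 -m crank '[[0,0,0.02,0,0,0],[0,0,0.03,0,0,0],[0,0,0.03,0,0,0]]' | grep -E "eef|contact|time"
python3 - <<'E'
from h import *
s=ctrl.get_state(); print(s["wrist_torque"]); p,*_=cam("top"); q,*_=cam("side")
cv2.imwrite("pics/m4.png",np.hstack([cv2.resize(p[90:240,140:340],(400,300)),cv2.resize(q[60:270,120:400],(400,300))]))
E
```

```text
eef_pos: [0.6137, 0.2214, 0.0414]
contact_force: [-4.6, -2.3, 0.9]
time: 23.2
eef_pos: [0.6137, 0.2214, 0.0415]
contact_force: [-5.8, -1.9, 1.1]
[-0.1689735   0.71193213  0.02908789]
```

View pics/m4.png

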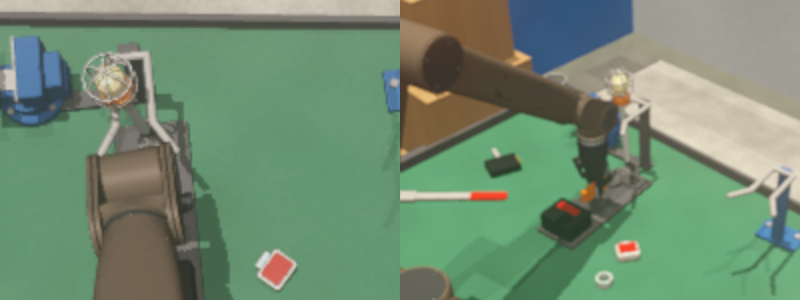

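The tube is inside the vise yoke, leaning on its left prong, and the base is on the chest. Releasing now.

```bash
python3 -m crank '[[0,0,0,0,0,0],[0,0,0,0,0,0],[0,0,0,0,0,0],[0,0,0,0,0,0],[0,0,0,0,0,0],[0,0,0,0,0,0]]' 0.7 && python3 -m crank '[[0,0,-0.3,0,0,0],[0,0,-1,0,0,0],[0,0,-2.2,0,0,0],[0,0,-3.8,0,0,0],[0,0,-5.5,0,0,0],[0,0,-7.5,0,0,0],[0,0,-9.5,0,0,0],[0,0,-11.5,0,0,0],[0,0,-13.5,0,0,0],[0,0,-15,0,0,0]]' | grep -E "eef|contact|opening" && python3 -m crank '[[-1.5,0,-1,0,0,0],[-4,0,-3,0,0,0],[-7,0,-5,0,0,0],[-9,0,-6,0,0,0],[-10,0,-6,0,0,0],[-10,0,-6,0,0,0],[-10,0,-6,0,0,0]]' | grep -E "time|contact"
python3 - <<'E'
from h import *
p,d,K,o,M=cam("top"); q,*_=cam("side")
s=dict(eef_pos=np.array([0.6137,.2214,.0415]),tcp_rot=R.from_matrix(R.from_euler("z",.119).as_matrix()@np.diag([1,-1,-1.])).as_quat())
print(lean((p,d,K,o,M),s)[:3])
cv2.imwrite("pics/m5.png",np.hstack([cv2.resize(p[90:260,130:350],(400,300)),cv2.resize(q[60:270,120:400],(400,300))]))
E
```

```text
time: 23.9
eef_pos: [0.6138, 0.2214, 0.0402]
tcp_rot: [0.998, 0.059, 0.0, -0.0]
contact_force: [0.6, 0.3, -0.6]
opening: 0.701
finger_force: 0.0
eef_pos: [0.6145, 0.2216, 0.1938]
contact_force: [0.2, -0.1, 0.5]
opening: 0.707
time: 25.6
contact_force: [0.3, -0.6, 0.5]
(np.float64(-0.07550794290845975), np.float64(0.2530426285595705), 502)
```

View pics/m5.png

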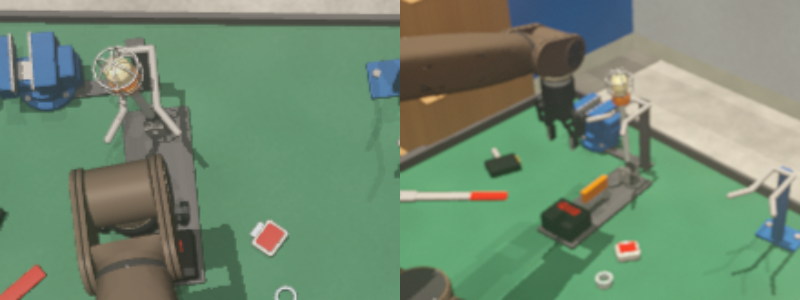

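The lamp stands flat with its arm in the vise rest's yoke, and the robot is clear above it. Handing in.

```bash
python3 -c "
from plant import ctrl
print(ctrl.sign_off())"
```

```text
the job is handed in; nothing more can be done
None
```

The lamp was carried by its handle, with the arm balanced, to the rest beside the vise; it stands flat there with its arm in the yoke, released, and the job was handed in at about 25.7 s.

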